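# Bleed the paint pressure pot

### The arm

A 6-joint arm with a two-finger parallel gripper is mounted at the origin on the work surface. World frame = base frame: x ahead of the robot, y to its left, z up, the work surface at z = 0. Lengths are in m, angles in rad, forces in N, time in s.
With the tool pointing down it reaches from about 0.25 to 0.775 m from the base axis. Payload 4 kg.
Tool frame: the origin (TCP) lies at the very end of the fingers, on their centre line; the grasp point (between the pads) lies 19 mm behind it; z points along the fingers, x is the direction in which the jaws open and shut, and the axes are right-handed (so a half turn about z gives the same grasp; the last joint's range is limited). The gripper opens to 94 mm and grips with 3 to 60 N. Pads are 16 mm wide; open, the fingers measure 119 mm over their backs; the gripper's body (75 mm by 177 mm) begins 78 mm behind the grasp point.
Start: joints at [1.123, 0.087, 1.371, -0, 1.684, -0.103], TCP at [0.186, 0.518, 0.206] pointing down, gripper open.
Joint ranges: [-3.1, 3.1], [-0.76, 2.03], [0.27, 2.55], [-1.08, 4.22], [0.17, 2.65], [-2.57, 2.57]. Speed limits (rad/s): [2.79, 2.79, 3.14, 3.14, 3.14, 3.14].

### API

Orientations are given as [roll, pitch, yaw] about the fixed x, y, z axes, in that order (R = Rz(yaw) Ry(pitch) Rx(roll)).
In Python, from bench import robot, cams, ticket gives the robot as it stands.
- The arm moves only by the tool jog_arm, never from a script. Its argument "series" is a list of rows, each an object of numbers: "x", "y", "z": the shift along the tool's x, y, z in m; "rx", "ry", "rz": the turn, a rotation vector about the tool's x, y, z in degrees. A call has 1 to 12 rows; each row shifts and turns the pose as measured when the row begins, along the tool's axes as they then stand; what a row does not reach is not made up. A row lasts 1/12 s, in which the tool goes at most 41.7 mm and 7.16 degrees, less where a joint would pass 70% of its speed; a pose out of reach is approached as far as the arm can. A call with a gripper value outside its range is refused whole. "claw" is the opening, from 0 (shut) to 1 (fully open), set as the call begins (left out, the last holds). The fingers move at their own pace and stop on an object; the grip force is fixed at half the most. Time passes only in rows, so rows that do not move let the fingers close. It gives the time, the measured TCP pose, the force and the opening at its end, in the units of the state.
- robot.get_obs(): the state, without advancing time (a new reading comes with each control period).
- cams.snapshot(name): name is "scene" or "top" or "wrist"; returns a dict with "img" (480x640x3 uint8, red, green, blue), "mtx" (3x3 intrinsics, pixels), "origin" and "attitude" of the camera in the world. Camera axes: x right, y down, z forward; pixel columns grow to the right and rows downward; lengths in m; the calibration is good to about 2 mm. The wrist camera is an equidistant fisheye: a pixel r from the principal point sees the ray r / f radians off the axis. A picture is of the moment at which its call begins. There is no depth.
- ticket.close_job(): hands the job in, once; it reports no verdict.
Trained networks look in a picture, given as the dict that the camera call returned (one of the last four; its "shot" number tells which), for a name from the list of things; names that differ only in an ending like _2 or _b are one class to them, and where a whole thing is asked for, a point or a joint stands for the part that bears it (a point fixed in the world has none). Each returns a list of dicts, best first, with "p" (0 to 1); they miss things now and then, are a little off and sometimes report something else, mostly with a low value. They report only what shows in the picture. A call takes as long as a camera call.
- cams.look_for(thing, picture): "bbox" ([left, top, width, height] in pixels, round what is visible of it).
The state is a dict: "time": time; "joint_positions": joint angles; "qvel": joint speeds; "joint_torque": joint torques, N m; "tool_pos": TCP position; "ee_rot": TCP orientation; "wrist_force": force on the tool from outside, world axes, zero at the start; "wrist_torque": the same for the moment, N m; "width": finger opening in m.
Only numpy, scipy, OpenCV 4.12 (cv2) and the standard library are available. Lean on these libraries where they do the work, as an engineer would, in place of code of your own. Each camera call takes 0.05 s, during which the arm holds its last target.

### The job

Let the pressure out of the paint pot on the scale so that its lid can be opened: unscrew the small knurled brass lock nut of the bleed valve on the lid counter-clockwise as far as it goes (a bit over half a turn) and let go of it, then press on the tip of the freed pin, all the way down, to vent the pot, and keep it down for a second, then release it. Be gentle, so that the valve is never pushed down into its rubber seat; leave the nut unscrewed and the things round the pot where they are.

Things in the scene. Friction and masses are not known exactly. Their poses are not given: they have to be found in the camera images.
- boss (a point): top centre of the valve boss, a dark disc (26 mm wide, 8 mm high) on the pot's lid; z up. On it, centred, the upright bleed valve: brass stem 8 mm thick, black rubber seat 10 mm, knurled brass nut 12 mm wide, 10 mm high, 6 mm steel pin. Its height differs and is not measured: nut home, the nut's underside is 28 to 48 mm above this point, the pin's tip 17 mm above that underside.
- pot: fixed aluminium paint pressure pot with blue band and steel lid (180 mm wide) on a scale; origin on the table under its centre. The boss is at x = -30, z = 180 mm. On the lid a black gauge 75 mm from the valve, to 12 mm above the boss; three rim clamps, the nearest some 75 mm from the valve, to 7 mm above the boss. Free space within 50 mm round the valve.
- nut (a joint): lock nut angle, rad: 0 home, grows counter-clockwise seen from above, stop at 3.9; starts at 0 to 0.3. Past 3.2 it counts as unscrewed. Turns with 0.04 N m friction, stays where left; a 10 to 20 N grip does. It climbs 0.4 mm per rad (the pin stays), and frees the pin to be pressed 1.2 mm per rad.
- pin (a joint): how far the pin is pressed down, m: 0 is up. Its spring pushes back with 3 N at first and 0.5 N more per mm. The valve vents at 3.2 mm or more. A firm stop comes at 1.2 mm per rad of nut angle (4.7 mm fully unscrewed); with the nut home the pin does not give. The pin stands 7 mm out of the nut (5.5 mm when unscrewed), does not move with it, is polished and oily: press on its top, it slips when pinched.
- seat (a joint): how far the whole valve has been forced down into its rubber seat, m: 0 is properly seated. It gives way at about 12 N of push on pin or nut, then 3 N more per mm; forced in by over 1.2 mm (15 to 16 N) the valve is spoilt.
- hardener: bystander: loose white plastic bottle with a green label, 66 mm across, 160 mm high, origin under its centre
- tin: bystander: loose steel paint tin with a blue label, 84 mm across, 100 mm high, origin under its centre
- cup: bystander: loose clear plastic mixing cup, 84 mm across, 110 mm high, origin under its centre
- paddle: bystander: loose steel stirring paddle lying flat, 250 mm long along its x, 32 mm wide, 12 mm thick, black handle, origin under its middle
- readout: the scale's fixed black readout on a post with an orange trim, 170 mm wide, 190 mm high, origin under its centre

How it is judged:
On the way, in this order (a step that is already met when the one before it is completed fails the run):
1. the lock nut is unscrewed past 3.2 rad and the pin stands up (less than 1 mm down) (value of joint nut above 3.2 rad and value of joint pin below 0.001 m), for 0.1 s.
2. the pin is kept pressed down at least 3.2 mm for 0.7 s (value of joint pin above 0.0032 m), for 0.7 s.
At the end, for the whole second after the job is handed in: The lock nut is still unscrewed past 3.2 rad, the pin has sprung back up (less than 1 mm down) and the valve sits in its seat (less than 0.8 mm in) (all of step 1 and value of joint seat below 0.0008 m); the robot touches nothing.
It fails at once if the valve is forced more than 1.2 mm into its rubber seat (about 15 to 16 N) (value of joint seat above 0.0012 m).
It fails at once if the hardener is moved more than 20 mm (distance of hardener from where it was at the start of the episode above 0.02 m).
It fails at once if the tin is moved more than 20 mm (distance of tin from where it was at the start of the episode above 0.02 m).
It fails at once if the cup is moved more than 20 mm (distance of cup from where it was at the start of the episode above 0.02 m).
It fails at once if the paddle is moved more than 20 mm (distance of paddle from where it was at the start of the episode above 0.02 m).
It also fails if it takes over 72 s, if anything falls off the work surface, if the arm or the gripper's body presses on something with over 40 N, if the wrist force passes 120 N, or if a joint passes its speed limit or range.

## Working session

There is one attempt and no reset: what is moved stays moved. The work goes in short steps, Python scripts to look and compute and a tool call to move; the robot and the scene stay as the last step left them, time stands still between calls to the robot, and variables do not carry over. Pictures are saved under pics/ and viewed, and the job is handed in when it is done.

Besides the shell and the picture viewer there is one more tool, called after "Emit:" in YAML: its name, and indented under it one key for each argument. jog_arm: Moves the arm, as the interface text tells. Its arguments: {"type":"object","properties":{"series":{"type":"array","items":{"type":"object","properties":{"x":{"type":"number"},"y":{"type":"number"},"z":{"type":"number"},"rx":{"type":"number"},"ry":{"type":"number"},"rz":{"type":"number"}}}},"claw":{"type":"number"}},"required":["series"]}

```bash
ls; mkdir -p pics; python3 - <<'E'
from bench import robot,cams,ticket
import cv2,numpy as np
o=robot.get_obs();print(o)
for n in ("scene","top","wrist"):
    s=cams.snapshot(n);cv2.imwrite(f"pics/{n}0.png",s["img"][:,:,::-1])
    print(n,s["mtx"],s["origin"],s["attitude"],s["shot"])
    for t in ("boss","pot","nut","pin"):
        try: print(t,cams.look_for(t,s)[:2])
        except Exception as e: print(t,e)
E
```

```text
pics
{'time': 0.0, 'joint_positions': array([ 1.12288641e+00,  8.79096873e-02,  1.37225546e+00, -3.53187769e-05,
        1.68360600e+00, -1.03084418e-01]), 'qvel': array([-3.47068800e-04,  1.09063161e-03,  5.14341780e-05, -8.30431494e-04,
        9.79255774e-05,  4.93524730e-04]), 'joint_torque': array([ 1.06619533e-03, -3.40179420e+01, -3.02431297e+01,  7.19573814e-02,
        3.27373808e-02, -1.61691632e-04]), 'tool_pos': array([0.18568236, 0.5171145 , 0.20432835]), 'ee_rot': array([-3.14140340e+00,  2.17053414e-03,  1.22596709e+00]), 'wrist_force': array([-0.30750603, -0.16341345,  0.00371868]), 'wrist_torque': array([0.05787226, 0.0080562 , 0.00097511]), 'width': 0.0935320174653681}
scene [[588.62417843   0.         319.08164095]
 [  0.         588.62417843 246.20305473]
 [  0.           0.           1.        ]] [ 1.42088105 -0.17884416  0.7895191 ] [-2.17686203 -0.00546936  1.36812931] 1
boss [{'bbox': [293.6, 230.0, 128.0, 133.8], 'p': 0.88}]
pot [{'bbox': [290.2, 223.8, 129.8, 137.4], 'p': 0.78}]
nut [{'bbox': [356.3, 218.2, 8.8, 6.9], 'p': 0.5}]
pin []
top [[584.4462587    0.         315.07252258]
 [  0.         584.4462587  233.19667414]
 [  0.           0.           1.        ]] [0.25216475 0.02949656 1.63078042] [-2.96946041  0.00767644 -1.57395134] 2
boss [{'bbox': [258.6, 168.1, 95.2, 99.0], 'p': 0.77}]
pot [{'bbox': [257.9, 167.9, 93.6, 97.8], 'p': 0.87}]
nut []
pin [{'bbox': [436.4, 214.9, 32.6, 38.8], 'p': 0.31}]
wrist [[371.64829954   0.         318.09983853]
 [  0.         371.64829954 238.54777042]
 [  0.           0.           1.        ]] [0.12333318 0.53922237 0.38411765] [ 2.91199188e+00 -1.06131020e-03  1.22640616e+00] 3
boss []
pot []
nut []
pin []
```

View pics/scene0.png

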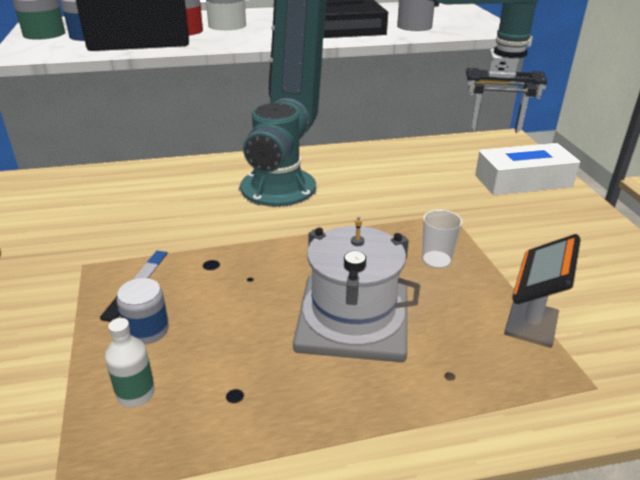

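View pics/top0.png

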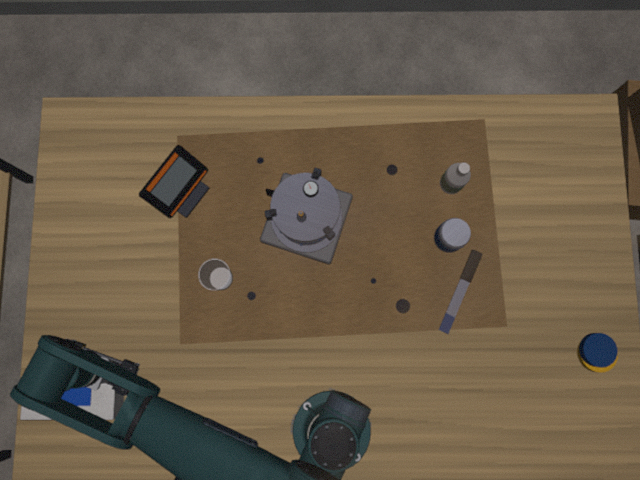

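```bash
python3 - <<'E'
import cv2
a=cv2.imread("pics/scene0.png")[200:300,280:430]
b=cv2.imread("pics/top0.png")[150:280,240:390]
cv2.imwrite("pics/sc.png",cv2.resize(a,None,fx=5,fy=5,interpolation=2))
cv2.imwrite("pics/tc.png",cv2.resize(b,None,fx=4.5,fy=4.5,interpolation=2))
E
```

```text
(no output)
```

View pics/sc.png

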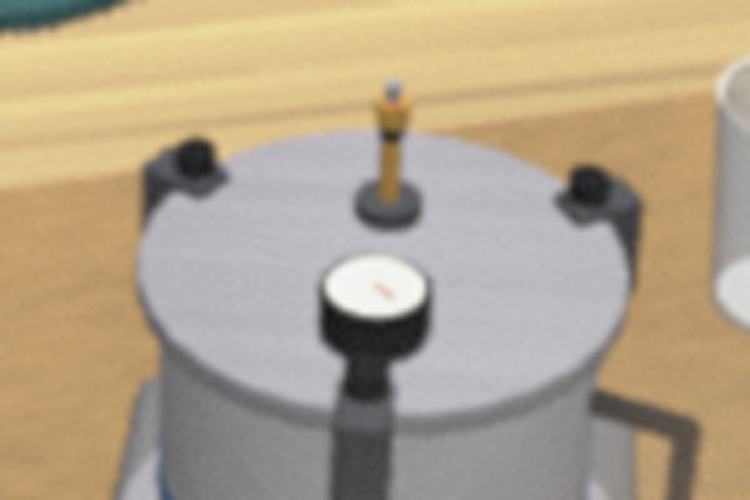

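View pics/tc.png

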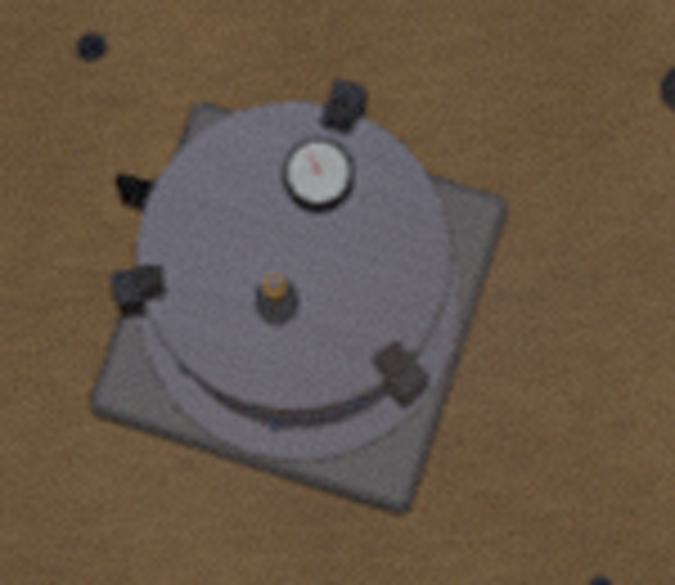

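```bash
cat > h.py <<'E'
import numpy as np,cv2
from scipy.spatial.transform import Rotation as R
C={"scene":(np.array([[588.624,0,319.082],[0,588.624,246.203],[0,0,1]]),[1.42088105,-0.17884416,0.7895191],[-2.17686203,-0.00546936,1.36812931]),
"top":(np.array([[584.446,0,315.0725],[0,584.446,233.1967],[0,0,1]]),[0.25216475,0.02949656,1.63078042],[-2.96946041,0.00767644,-1.57395134])}
def ray(n,u,v):
    K,o,a=C[n];d=np.linalg.inv(K)@[u,v,1];d=R.from_euler('xyz',a).as_matrix()@d
    return np.array(o),d/np.linalg.norm(d)
def wray(s,u,v):
    K=s["mtx"];x=u-K[0,2];y=v-K[1,2];r=np.hypot(x,y)+1e-12;t=r/K[0,0]
    d=np.array([np.sin(t)*x/r,np.sin(t)*y/r,np.cos(t)])
    return np.array(s["origin"]),R.from_euler('xyz',s["attitude"]).as_matrix()@d
def wproj(s,p):
    K=s["mtx"];q=R.from_euler('xyz',s["attitude"]).as_matrix().T@(np.array(p)-s["origin"])
    h=np.hypot(q[0],q[1]);t=np.arctan2(h,q[2]);return K[0,2]+K[0,0]*t*q[0]/h,K[1,2]+K[0,0]*t*q[1]/h
def tri(rs):
    A=0;b=0
    for o,d in rs:
        M=np.eye(3)-np.outer(d,d);A=A+M;b=b+M@o
    p=np.linalg.solve(A,b);return p,[np.linalg.norm((np.eye(3)-np.outer(d,d))@(p-o)) for o,d in rs]
def atz(o,d,z): return o+d*(z-o[2])/d[2]
E
python3 - <<'E'
from h import *
print("tip",tri([ray("scene",358.6,217),ray("top",300.9,213.6)]))
print("nut",tri([ray("scene",358.6,220),ray("top",300.9,213.6)]))
b=atz(*ray("scene",357.6,239.6),.18);print("boss scene",b,"top",atz(*ray("top",240+277/4.5,150+301/4.5),.18))
print("top lid gauge",atz(*ray("top",240+318/4.5,150+172/4.5),.192))
E
```

```text
tip (array([0.54603295, 0.07570029, 0.22487144]), [np.float64(0.00156541880067272), np.float64(0.0015654188006727298)])
nut (array([0.54719599, 0.07577022, 0.21916122]), [np.float64(0.0014505632641316402), np.float64(0.0014505632641316352)])
boss scene [0.5528925  0.07562684 0.18      ] top [0.54649845 0.07393608 0.18      ]
top lid gauge [0.61801199 0.05054685 0.192     ]
```

Emit:
jog_arm:
  claw: 0.5
  series:
    - {"z": -0.04}
    - {"z": -0.04}
    - {"z": -0.04}
    - {"x": -0.021,"y": 0.035}
    - {"x": -0.021,"y": 0.035}
    - {"x": -0.021,"y": 0.035}
    - {"x": -0.021,"y": 0.035}
    - {"x": -0.021,"y": 0.035}
    - {"x": -0.021,"y": 0.035}
    - {"x": -0.021,"y": 0.035}
    - {"x": -0.021,"y": 0.035}
    - {"x": -0.021,"y": 0.035}

```text
invalid input
```

Emit:
jog_arm:
  claw: 0.5
  series:
    - {"x": 0,"y": 0,"z": -0.04,"rx": 0,"ry": 0,"rz": 0}
    - {"x": 0,"y": 0,"z": -0.04,"rx": 0,"ry": 0,"rz": 0}
    - {"x": 0,"y": 0,"z": -0.04,"rx": 0,"ry": 0,"rz": 0}

```text
time: 1.0
tool_pos: [0.1826, 0.5107, 0.3105]
ee_rot: [-3.138, 0.037, 1.226]
wrist_force: [0.5, 1.0, 0.6]
width: 0.0774
```

Emit:
jog_arm:
  series:
    - {"x": -0.021,"y": 0.035,"z": 0,"rx": 0,"ry": 0,"rz": 0}
    - {"x": -0.021,"y": 0.035,"z": 0,"rx": 0,"ry": 0,"rz": 0}
    - {"x": -0.021,"y": 0.035,"z": 0,"rx": 0,"ry": 0,"rz": 0}
    - {"x": -0.021,"y": 0.035,"z": 0,"rx": 0,"ry": 0,"rz": 0}
    - {"x": -0.021,"y": 0.035,"z": 0,"rx": 0,"ry": 0,"rz": 0}
    - {"x": -0.021,"y": 0.035,"z": 0,"rx": 0,"ry": 0,"rz": 0}
    - {"x": -0.021,"y": 0.035,"z": 0,"rx": 0,"ry": 0,"rz": 0}
    - {"x": -0.021,"y": 0.035,"z": 0,"rx": 0,"ry": 0,"rz": 0}
    - {"x": -0.021,"y": 0.035,"z": 0,"rx": 0,"ry": 0,"rz": 0}
    - {"x": 0,"y": 0,"z": 0,"rx": 0,"ry": 0,"rz": 0}

```text
time: 1.83
tool_pos: [0.4242, 0.2244, 0.3272]
ee_rot: [3.137, 0.012, 1.236]
wrist_force: [0.2, 0.2, 0.0]
width: 0.0471
```

Emit:
jog_arm:
  series:
    - {"x": -0.02,"y": 0.034,"z": 0,"rx": 0,"ry": 0,"rz": 0}
    - {"x": -0.02,"y": 0.034,"z": 0,"rx": 0,"ry": 0,"rz": 0}
    - {"x": -0.02,"y": 0.034,"z": 0,"rx": 0,"ry": 0,"rz": 0}
    - {"x": -0.02,"y": 0.034,"z": 0,"rx": 0,"ry": 0,"rz": 0}
    - {"x": -0.02,"y": 0.034,"z": 0,"rx": 0,"ry": 0,"rz": 0}
    - {"x": 0,"y": 0,"z": 0,"rx": 0,"ry": 0,"rz": 0}
    - {"x": 0,"y": 0,"z": 0,"rx": 0,"ry": 0,"rz": 0}

```text
time: 2.42
tool_pos: [0.5543, 0.0717, 0.3286]
ee_rot: [3.139, 0.008, 1.236]
wrist_force: [0.2, 0.5, 0.0]
width: 0.0468
```

```bash
python3 - <<'E'
from bench import robot,cams,ticket
import cv2,numpy as np,pickle
s=cams.snapshot("wrist");cv2.imwrite("pics/w1.png",s["img"][:,:,::-1]);pickle.dump(s,open("w1.pkl","wb"))
print(cams.look_for("nut",s)[:2],cams.look_for("pin",s)[:2])
o=robot.get_obs();print(o["tool_pos"],o["ee_rot"],o["joint_positions"],s["origin"])
E
```

```text
[{'bbox': [315.3, 216.2, 13.2, 19.5], 'p': 0.69}] []
[0.55324282 0.07338484 0.32886715] [3.13809464 0.00782795 1.23947415] [ 0.03568837  0.11599667  1.09661818 -0.0091404   1.92850786 -1.20700184] [0.49150002 0.09419436 0.50700057]
```

View pics/w1.png

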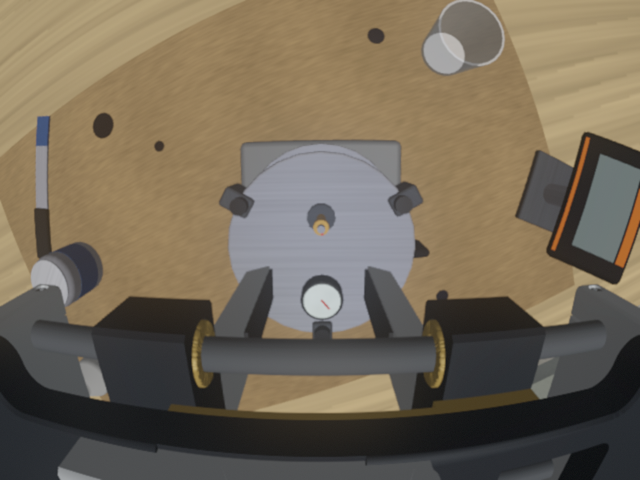

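Emit:
jog_arm:
  series:
    - {"x": 0,"y": 0,"z": 0,"rx": 0,"ry": 0,"rz": 7.1}
    - {"x": 0,"y": 0,"z": 0,"rx": 0,"ry": 0,"rz": 7.1}
    - {"x": 0,"y": 0,"z": 0,"rx": 0,"ry": 0,"rz": 7.1}
    - {"x": 0,"y": 0,"z": 0,"rx": 0,"ry": 0,"rz": 7.1}
    - {"x": 0,"y": 0,"z": 0,"rx": 0,"ry": 0,"rz": 7.1}
    - {"x": 0,"y": 0,"z": 0,"rx": 0,"ry": 0,"rz": 7.1}
    - {"x": 0,"y": 0,"z": 0,"rx": 0,"ry": 0,"rz": 7.1}
    - {"x": 0,"y": 0,"z": 0,"rx": 0,"ry": 0,"rz": 7.1}
    - {"x": 0,"y": 0,"z": 0,"rx": 0,"ry": 0,"rz": 7.1}
    - {"x": 0,"y": 0,"z": 0,"rx": 0,"ry": 0,"rz": 7.1}
    - {"x": 0,"y": 0,"z": 0,"rx": 0,"ry": 0,"rz": 7.1}
    - {"x": 0,"y": 0,"z": 0,"rx": 0,"ry": 0,"rz": 7.1}

```text
time: 3.57
tool_pos: [0.5411, 0.0952, 0.338]
ee_rot: [-3.141, -0.013, -0.262]
wrist_force: [-0.7, 0.2, -0.5]
width: 0.0468
```

```bash
cat > shot.py <<'E'
import sys
from bench import robot,cams,ticket
import cv2,numpy as np,pickle
n=sys.argv[1]
s=cams.snapshot("wrist");cv2.imwrite(f"pics/{n}.png",s["img"][:,:,::-1]);pickle.dump(s,open(f"{n}.pkl","wb"))
l=cams.look_for("nut",s)[:2];print(l)
o=robot.get_obs();print(o["time"],o["tool_pos"],o["ee_rot"],o["joint_positions"][-1],o["wrist_force"],s["origin"],s["attitude"])
if l:
    b=l[0]["bbox"];u,v=int(b[0]+b[2]/2),int(b[1]+b[3]/2)
    c=s["img"][v-30:v+30,u-40:u+40,::-1];cv2.imwrite(f"pics/{n}c.png",cv2.resize(c,None,fx=8,fy=8,interpolation=2));print("crop",u-40,v-30)
E
python3 shot.py w2
python3 - <<'E'
import cv2
c=cv2.imread("pics/w1.png")[196:256,281:361];cv2.imwrite("pics/w1c.png",cv2.resize(c,None,fx=8,fy=8,interpolation=2))
E
```

```text
[{'bbox': [325.8, 1.5, 36.4, 13.0], 'p': 0.52}, {'bbox': [328.0, 243.8, 9.4, 15.2], 'p': 0.41}]
3.6667 [0.54124215 0.0951427  0.33822137] [-3.141433   -0.01335202 -0.25507185] 0.3269680492801348 [0.03227166 0.34456847 0.7625227 ] [0.55529187 0.15873728 0.51665808] [ 2.91232541 -0.01208355 -0.261312  ]Traceback (most recent call last):
  File "shot.py", line 10, in <module>
    c=s["img"][v-30:v+30,u-40:u+40,::-1];cv2.imwrite(f"pics/{n}c.png",cv2.resize(c,None,fx=8,fy=8,interpolation=2));print("crop",u-40,v-30)
                                                                      ~~~~~~~~~~^^^^^^^^^^^^^^^^^^^^^^^^^^^^^^^^^^
cv2.error: OpenCV(4.12.0) /io/opencv/modules/imgproc/src/resize.cpp:4208: error: (-215:Assertion failed) !ssize.empty() in function 'resize'
```

Emit:
jog_arm:
  series:
    - {"x": 0,"y": 0,"z": 0,"rx": 0,"ry": 0,"rz": 7.1}
    - {"x": 0,"y": 0,"z": 0,"rx": 0,"ry": 0,"rz": 7.1}
    - {"x": 0,"y": 0,"z": 0,"rx": 0,"ry": 0,"rz": 7.1}
    - {"x": 0,"y": 0,"z": 0,"rx": 0,"ry": 0,"rz": 7.1}
    - {"x": 0,"y": 0,"z": 0,"rx": 0,"ry": 0,"rz": 7.1}
    - {"x": 0,"y": 0,"z": 0,"rx": 0,"ry": 0,"rz": 7.1}
    - {"x": 0,"y": 0,"z": 0,"rx": 0,"ry": 0,"rz": 7.1}
    - {"x": 0,"y": 0,"z": 0,"rx": 0,"ry": 0,"rz": 7.1}
    - {"x": 0,"y": 0,"z": 0,"rx": 0,"ry": 0,"rz": 7.1}
    - {"x": 0,"y": 0,"z": 0,"rx": 0,"ry": 0,"rz": 7.1}
    - {"x": 0,"y": 0,"z": 0,"rx": 0,"ry": 0,"rz": 7.1}
    - {"x": 0,"y": 0,"z": 0,"rx": 0,"ry": 0,"rz": 7.1}

```text
time: 4.67
tool_pos: [0.5332, 0.1079, 0.3433]
ee_rot: [-3.122, 0.003, -1.746]
wrist_force: [-0.1, -0.5, 0.8]
width: 0.0469
```

Emit:
jog_arm:
  series:
    - {"x": 0,"y": 0,"z": 0,"rx": 0,"ry": 0,"rz": 7.1}
    - {"x": 0,"y": 0,"z": 0,"rx": 0,"ry": 0,"rz": 7.1}
    - {"x": 0,"y": 0,"z": 0,"rx": 0,"ry": 0,"rz": 0}
    - {"x": 0,"y": 0,"z": 0,"rx": 0,"ry": 0,"rz": 0}

```text
time: 5.0
tool_pos: [0.5307, 0.1116, 0.3449]
ee_rot: [-3.122, 0.009, -1.986]
wrist_force: [0.1, -0.1, -0.2]
width: 0.0468
```

```bash
python3 shot.py w3
```

```text
[{'bbox': [348.2, 188.1, 12.0, 20.1], 'p': 0.6}]
5.1 [0.53088219 0.11140622 0.34489501] [-3.12164387  0.00932179 -1.98825076] 2.0911364400554944 [ 0.49972453 -0.80692427 -0.81376752] [0.58636126 0.08427961 0.52479972] [ 2.92992024  0.01027442 -1.98605839]
crop 314 168
```

View pics/w1c.png

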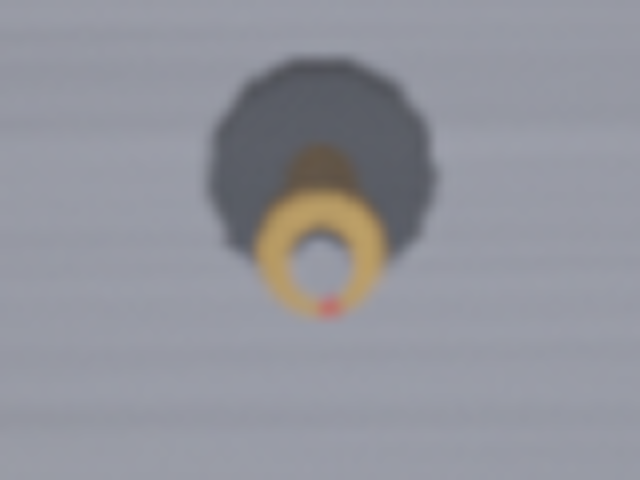

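View pics/w3c.png

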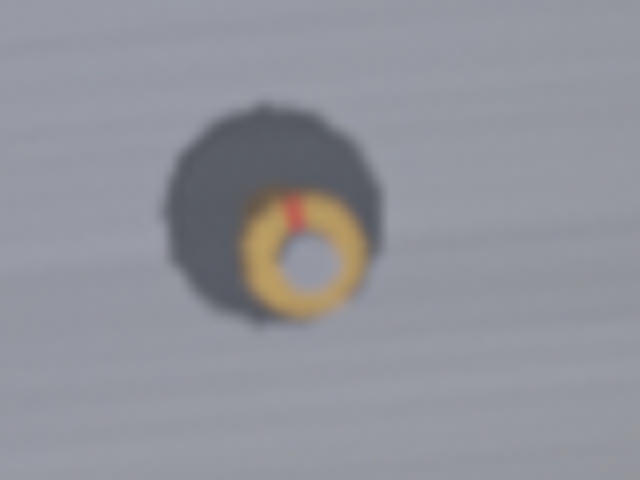

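Emit:
jog_arm:
  series:
    - {"x": 0,"y": 0,"z": 0,"rx": 0,"ry": 0,"rz": 0}
    - {"x": 0,"y": 0,"z": 0,"rx": 0,"ry": 0,"rz": 0}
    - {"x": 0,"y": 0,"z": 0,"rx": 0,"ry": 0,"rz": 0}
    - {"x": 0,"y": 0,"z": 0,"rx": 0,"ry": 0,"rz": 0}

```text
time: 5.43
tool_pos: [0.5306, 0.1118, 0.345]
ee_rot: [-3.122, 0.009, -1.981]
wrist_force: [0.9, 1.0, -0.4]
width: 0.0469
```

Emit:
jog_arm:
  series:
    - {"x": 0,"y": 0,"z": 0,"rx": 0,"ry": 0,"rz": -3}
    - {"x": 0,"y": 0,"z": 0,"rx": 0,"ry": 0,"rz": -3}
    - {"x": 0,"y": 0,"z": 0,"rx": 0,"ry": 0,"rz": -3}
    - {"x": 0,"y": 0,"z": 0,"rx": 0,"ry": 0,"rz": -3}
    - {"x": 0,"y": 0,"z": 0,"rx": 0,"ry": 0,"rz": -3}
    - {"x": 0,"y": 0,"z": 0,"rx": 0,"ry": 0,"rz": -3}

```text
time: 5.93
tool_pos: [0.5309, 0.1113, 0.3445]
ee_rot: [-3.12, 0.002, -1.65]
wrist_force: [0.2, 0.4, -0.2]
width: 0.0471
```

```bash
python3 - <<'E'
from h import *
import pickle
a=pickle.load(open("w1.pkl","rb"));b=pickle.load(open("w3.pkl","rb"))
g=lambda o,x:(o+(x+.5)/8-.5)
pin=[wray(a,g(281,320),g(196,264)),wray(b,g(314,309),g(168,261))]
nut=[wray(a,g(281,322),g(196,253)),wray(b,g(314,305),g(168,255))]
boss=[wray(a,g(281,322),g(196,165)),wray(b,g(314,275),g(168,211))]
for n,r in(("pin",pin),("nut",nut),("boss",boss)):print(n,tri(r))
print("boss@.18",[atz(*q,.18) for q in boss])
for z in(.225,.235,.245):print(z,[atz(*q,z).round(4) for q in pin])
E
```

```text
pin (array([0.54684537, 0.07495919, 0.226224  ]), [np.float64(1.3848867380452933e-05), np.float64(1.3848867380452492e-05)])
nut (array([0.54689535, 0.07503712, 0.22094977]), [np.float64(0.00012144922647925847), np.float64(0.000121449226479242)])
boss (array([0.54676027, 0.07491436, 0.17133489]), [np.float64(0.0003051780096625114), np.float64(0.00030517800966251354)])
boss@.18 [array([0.54536297, 0.07570816, 0.18      ]), array([0.5476986 , 0.07484779, 0.18      ])]
0.225 [array([0.5471, 0.0749, 0.225 ]), array([0.5467, 0.0749, 0.225 ])]
0.235 [array([0.5451, 0.0756, 0.235 ]), array([0.548 , 0.0752, 0.235 ])]
0.245 [array([0.5431, 0.0763, 0.245 ]), array([0.5493, 0.0755, 0.245 ])]
```

Emit:
jog_arm:
  series:
    - {"x": 0,"y": 0,"z": 0,"rx": -0.6,"ry": 0,"rz": 3}
    - {"x": 0,"y": 0,"z": 0,"rx": -0.6,"ry": 0,"rz": 3}
    - {"x": 0,"y": 0,"z": 0,"rx": 0,"ry": 0,"rz": 3}
    - {"x": 0,"y": 0,"z": 0,"rx": 0,"ry": 0,"rz": 3}
    - {"x": 0,"y": 0,"z": 0,"rx": 0,"ry": 0,"rz": 3}
    - {"x": 0.014,"y": -0.014,"z": 0.02,"rx": 0,"ry": 0,"rz": 0}
    - {"x": 0.014,"y": -0.014,"z": 0.02,"rx": 0,"ry": 0,"rz": 0}
    - {"x": 0,"y": 0,"z": 0,"rx": 0,"ry": 0,"rz": 0}
    - {"x": 0,"y": 0,"z": 0,"rx": 0,"ry": 0,"rz": 0}

```text
time: 6.68
tool_pos: [0.5489, 0.0747, 0.3046]
ee_rot: [-3.141, 0.005, -1.917]
wrist_force: [0.3, 1.0, 0.7]
width: 0.0472
```

```bash
python3 shot.py w4
```

```text
[{'bbox': [311.1, 235.1, 16.5, 19.4], 'p': 0.72}, {'bbox': [198.9, 74.5, 227.5, 222.5], 'p': 0.62}]
6.7833 [0.54896292 0.07515608 0.30478557] [-3.14028808  0.00482818 -1.91648845] 1.9489426465695145 [-0.17421676 -0.2125567   0.1833764 ] [0.60977381 0.05095621 0.48322929] [ 2.91084478  0.0059054  -1.9168103 ]
crop 279 214
```

View pics/w4.png

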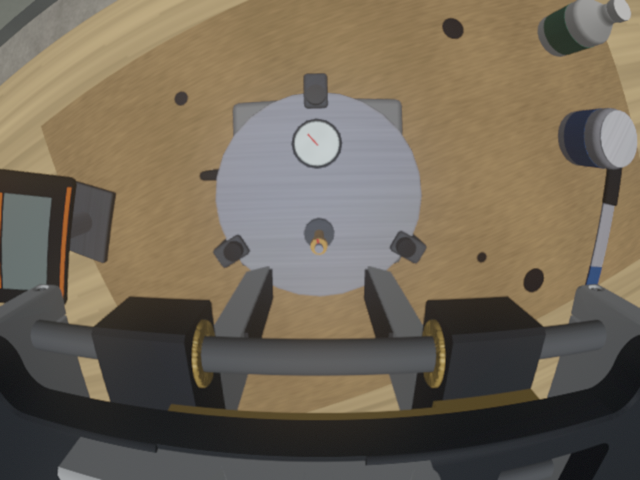

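View pics/w4c.png

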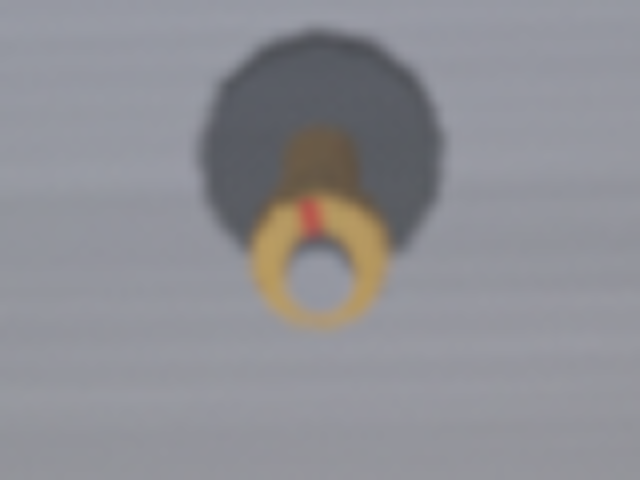

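Emit:
jog_arm:
  series:
    - {"x": 0.001,"y": 0.002,"z": 0.025,"rx": 0,"ry": -0.3,"rz": 0}
    - {"x": 0,"y": 0,"z": 0.025,"rx": 0,"ry": 0,"rz": 0}
    - {"x": 0,"y": 0,"z": 0,"rx": 0,"ry": 0,"rz": 0}
    - {"x": 0,"y": 0,"z": 0,"rx": 0,"ry": 0,"rz": 0}

```text
time: 7.12
tool_pos: [0.5484, 0.0783, 0.2605]
ee_rot: [-3.13, 0.016, -1.912]
wrist_force: [0.6, 0.0, 0.2]
width: 0.0468
```

```bash
python3 shot.py w5
python3 - <<'E'
from bench import cams
import cv2
s=cams.snapshot("scene");cv2.imwrite("pics/s5c.png",cv2.resize(s["img"][170:270,290:420,::-1],None,fx=6,fy=6,interpolation=2))
E
```

```text
[{'bbox': [317.5, 244.3, 16.3, 27.7], 'p': 0.65}]
7.2167 [0.5487405  0.07813651 0.26083793] [-3.12972835  0.01588214 -1.91259335] 1.947440029676761 [-0.80365308  0.16399209 -0.34916373] [0.60692326 0.05356833 0.43983876] [ 2.92122308  0.01669545 -1.91205702]
crop 285 228
```

View pics/w5.png

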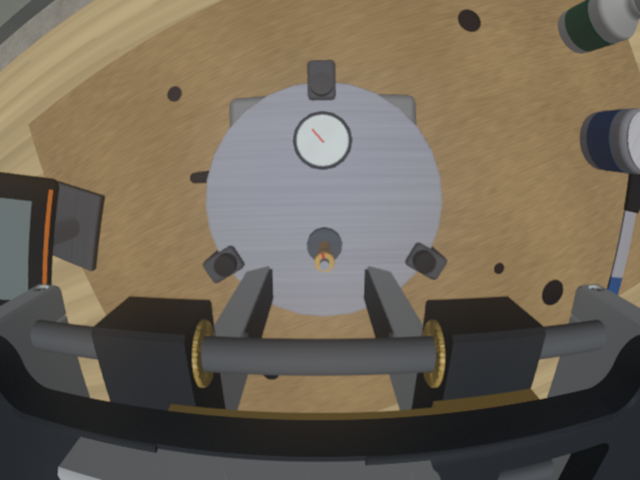

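View pics/w5c.png

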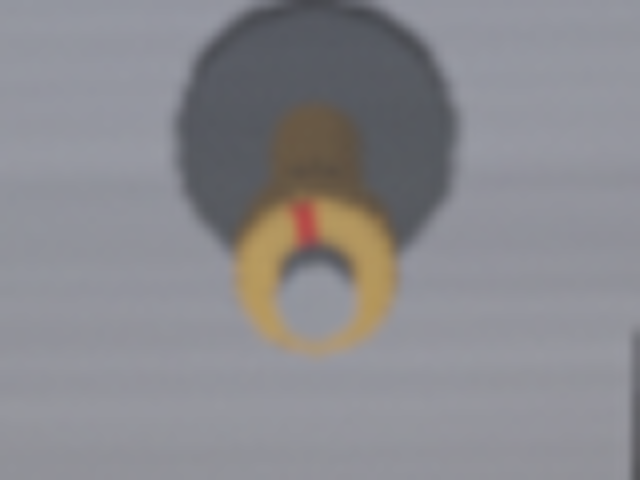

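View pics/s5c.png

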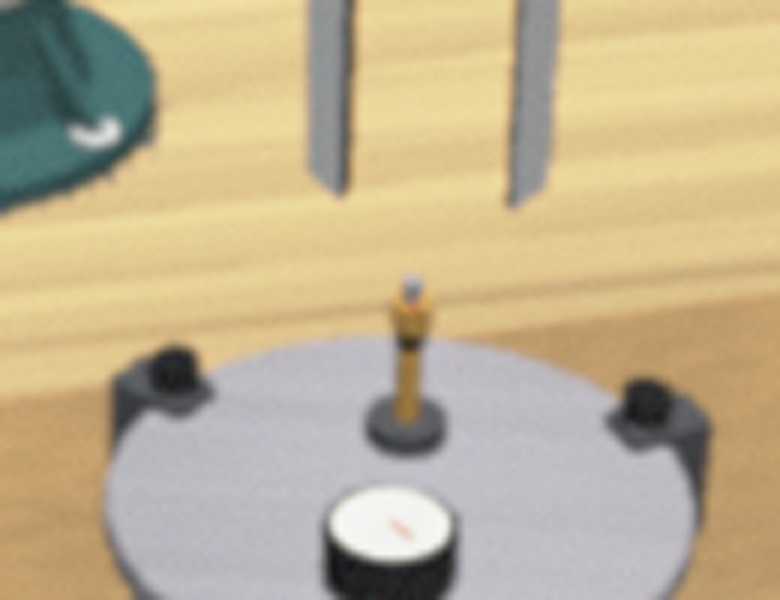

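```bash
python3 - <<'E'
from h import *
import pickle
L={k:pickle.load(open(k+".pkl","rb")) for k in("w1","w3","w4","w5")}
g=lambda o,x:(o+(x+.5)/8-.5)
D={"w1":(281,196,320,264,322,253),"w3":(314,168,309,261,305,255),"w4":(279,214,320,282,320,262),"w5":(285,228,316,303,317,275)}
pin=[wray(L[k],g(d[0],d[2]),g(d[1],d[3])) for k,d in D.items()]
nut=[wray(L[k],g(d[0],d[4]),g(d[1],d[5])) for k,d in D.items()]
for r in(pin,nut):print(*tri(r)); print(tri(r[:1]+r[2:]))
for z in (.226,.230): print(z,[atz(*q,z).round(4) for q in pin])
E
```

```text
[0.54669593 0.07500285 0.22737823] [np.float64(8.924116076010607e-05), np.float64(0.0002988281735696437), np.float64(0.0001258265414068677), np.float64(0.0001054188393007098)]
(array([0.54659536, 0.07501104, 0.22741533]), [np.float64(4.6553661207023466e-05), np.float64(2.4548792844306676e-05), np.float64(2.8538912708829542e-05)])
[0.54685149 0.07496424 0.22097539] [np.float64(0.0002021023935501236), np.float64(5.752770889489063e-05), np.float64(9.171627689600438e-05), np.float64(0.00014569029317241554)]
(array([0.54683787, 0.07498097, 0.22095853]), [np.float64(0.0001902715471079678), np.float64(8.435707482167566e-05), np.float64(0.00016116692267026354)])
0.226 [array([0.5469, 0.075 , 0.226 ]), array([0.5468, 0.0749, 0.226 ]), array([0.5462, 0.0751, 0.226 ]), array([0.5462, 0.0751, 0.226 ])]
0.23 [array([0.5461, 0.0752, 0.23  ]), array([0.5473, 0.0751, 0.23  ]), array([0.5472, 0.0748, 0.23  ]), array([0.5473, 0.0747, 0.23  ])]
```

Emit:
jog_arm:
  series:
    - {"x": 0.0036,"y": 0.001,"z": 0,"rx": -0.7,"ry": 0.9,"rz": 0}
    - {"x": 0,"y": 0,"z": 0.008,"rx": 0,"ry": 0,"rz": 0}
    - {"x": 0,"y": 0,"z": 0.008,"rx": 0,"ry": 0,"rz": 0}
    - {"x": 0,"y": 0,"z": 0,"rx": 0,"ry": 0,"rz": 0}
    - {"x": 0,"y": 0,"z": 0,"rx": 0,"ry": 0,"rz": 0}

```text
time: 7.68
tool_pos: [0.5487, 0.075, 0.2485]
ee_rot: [-3.135, 0.002, -1.912]
wrist_force: [0.5, -0.2, 0.2]
width: 0.0469
```

Emit:
jog_arm:
  series:
    - {"x": 0.001,"y": 0.002,"z": 0.007,"rx": -0.4,"ry": 0.1,"rz": 0}
    - {"x": 0,"y": 0,"z": 0.007,"rx": 0,"ry": 0,"rz": 0}
    - {"x": 0,"y": 0,"z": 0.007,"rx": 0,"ry": 0,"rz": 0}
    - {"x": 0,"y": 0,"z": 0.007,"rx": 0,"ry": 0,"rz": 0}
    - {"x": 0,"y": 0,"z": 0,"rx": 0,"ry": 0,"rz": 0}
    - {"x": 0,"y": 0,"z": 0,"rx": 0,"ry": 0,"rz": 0}

```text
time: 8.18
tool_pos: [0.5456, 0.0745, 0.2161]
ee_rot: [3.138, -0.001, -1.913]
wrist_force: [-0.2, 0.0, 0.8]
width: 0.0469
```

Emit:
jog_arm:
  series:
    - {"x": -0.0008,"y": -0.0008,"z": 0.005,"rx": 0.2,"ry": 0,"rz": 0}
    - {"x": 0,"y": 0,"z": 0.005,"rx": 0,"ry": 0,"rz": 0}
    - {"x": 0,"y": 0,"z": 0.005,"rx": 0,"ry": 0,"rz": 0}
    - {"x": 0,"y": 0,"z": 0.002,"rx": 0,"ry": 0,"rz": 0}
    - {"x": 0,"y": 0,"z": 0,"rx": 0,"ry": 0,"rz": 0}
    - {"x": 0,"y": 0,"z": 0,"rx": 0,"ry": 0,"rz": 0}

```text
time: 8.68
tool_pos: [0.5467, 0.0751, 0.1972]
ee_rot: [-3.141, -0.001, -1.913]
wrist_force: [0.3, 1.1, 0.9]
width: 0.0471
```

```bash
python3 shot.py w6
python3 - <<'E'
from bench import cams
import cv2
s=cams.snapshot("scene");cv2.imwrite("pics/s6c.png",cv2.resize(s["img"][170:270,290:420,::-1],None,fx=6,fy=6,interpolation=2))
E
```

```text
[{'bbox': [304.3, 279.9, 26.0, 30.1], 'p': 0.74}, {'bbox': [152.5, 32.7, 317.3, 304.9], 'p': 0.49}]
8.7833 [0.54682665 0.07506559 0.1974586 ] [-3.14079126e+00 -9.96162889e-04 -1.91268327e+00] 1.947040485587782 [ 0.78364912 -0.271174    0.12818688] [0.60808919 0.05257215 0.37588811] [ 2.91058762e+00 -1.04764526e-04 -1.91228136e+00]
crop 277 264
```

View pics/w6.png

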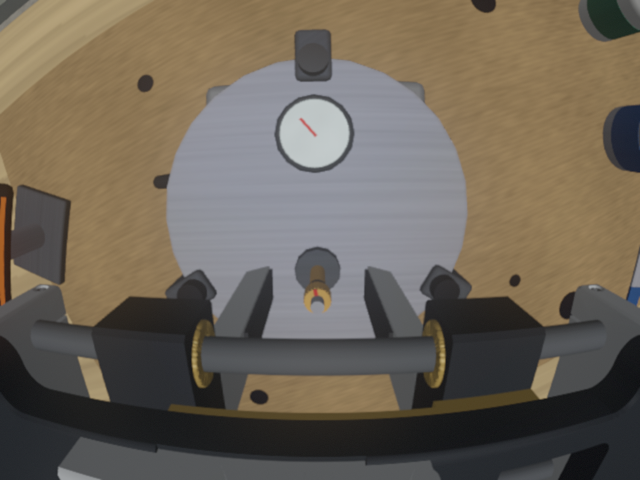

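View pics/s6c.png

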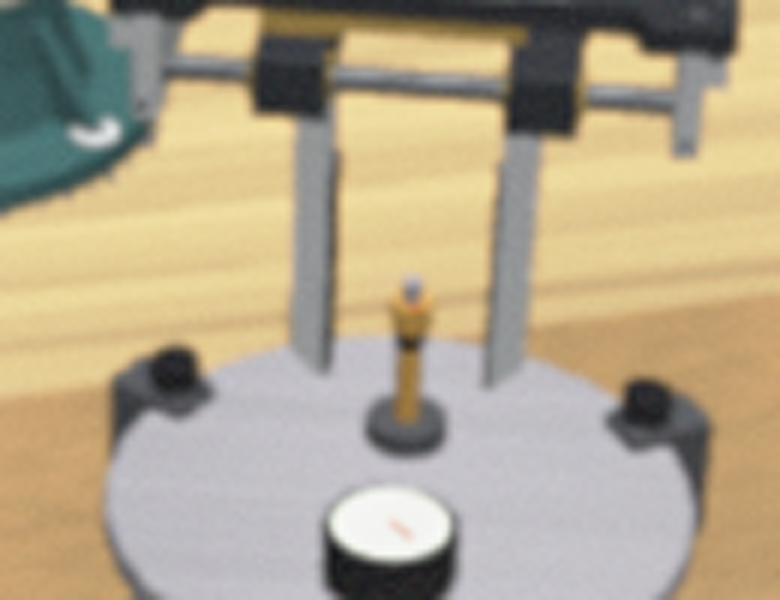

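```bash
python3 - <<'E'
from h import *
import pickle
s=pickle.load(open("w6.pkl","rb"))
print(wproj(s,[.5468,.0751,.2165]),wproj(s,[.5467,.075,.2205]),wproj(s,[.5467,.075,.2275]))
E
```

```text
(np.float64(316.54240237250343), np.float64(297.1931929994939)) (np.float64(316.79148843390846), np.float64(300.66024350107523)) (np.float64(316.73996123546715), np.float64(306.88099008102546))
```

View pics/w6c.png

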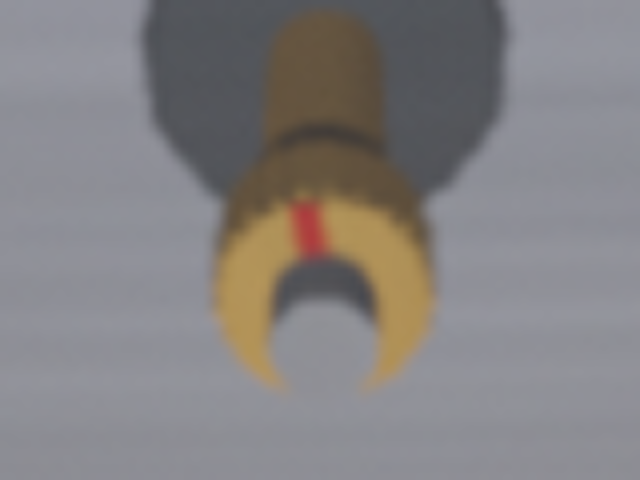

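Emit:
jog_arm:
  claw: 0
  series:
    - {"x": 0,"y": 0,"z": 0,"rx": 0,"ry": 0,"rz": 0}
    - {"x": 0,"y": 0,"z": 0,"rx": 0,"ry": 0,"rz": 0}
    - {"x": 0,"y": 0,"z": 0,"rx": 0,"ry": 0,"rz": 0}
    - {"x": 0,"y": 0,"z": 0,"rx": 0,"ry": 0,"rz": 0}
    - {"x": 0,"y": 0,"z": 0,"rx": 0,"ry": 0,"rz": 0}
    - {"x": 0,"y": 0,"z": 0,"rx": 0,"ry": 0,"rz": 0}
    - {"x": 0,"y": 0,"z": 0,"rx": 0,"ry": 0,"rz": 0}
    - {"x": 0,"y": 0,"z": 0,"rx": 0,"ry": 0,"rz": 0}

```text
time: 9.5
tool_pos: [0.5476, 0.0752, 0.199]
ee_rot: [-3.138, 0.0, -1.913]
wrist_force: [-0.1, -0.5, 0.7]
width: 0.0107
```

Emit:
jog_arm:
  series:
    - {"x": 0,"y": 0,"z": 0,"rx": 0,"ry": 0,"rz": 0}

```text
time: 9.58
tool_pos: [0.5476, 0.0752, 0.1989]
ee_rot: [-3.138, 0.0, -1.913]
wrist_force: [-0.3, -0.1, 0.7]
width: 0.0109
```

```bash
python3 shot.py w7
python3 - <<'E'
from bench import cams
import cv2
s=cams.snapshot("scene");cv2.imwrite("pics/s7c.png",cv2.resize(s["img"][170:270,290:420,::-1],None,fx=6,fy=6,interpolation=2))
E
```

```text
[{'bbox': [306.1, 277.2, 23.7, 31.0], 'p': 0.65}]
9.6833 [0.54760069 0.07522338 0.1989085 ] [-3.13822041e+00  3.25767318e-04 -1.91264638e+00] 1.9470879300983301 [ 0.26789484 -0.34096723 -0.97179877] [0.60839182 0.05266579 0.3777959 ] [ 2.91352842e+00  1.37582332e-03 -1.91220531e+00]
crop 277 262
```

View pics/w7c.png

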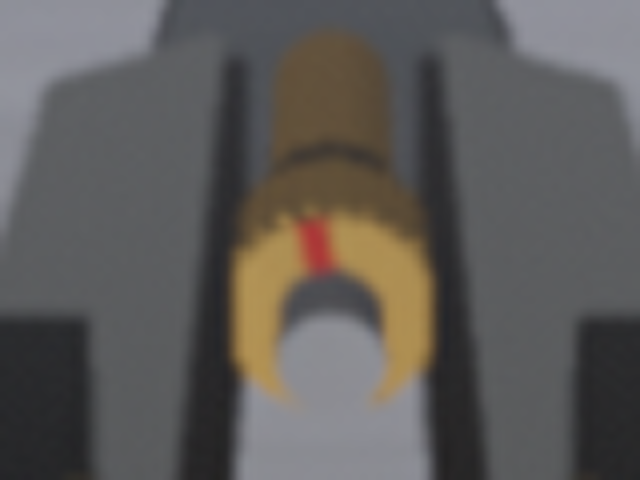

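View pics/s7c.png

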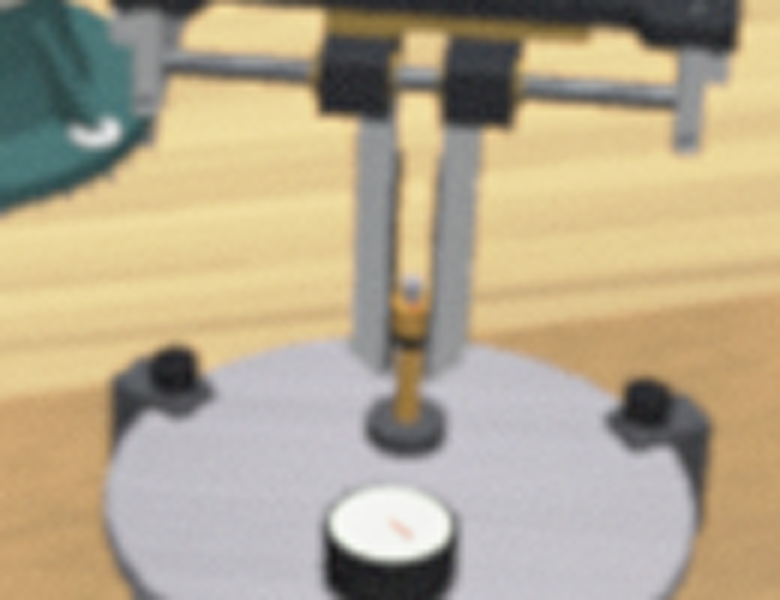

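Emit:
jog_arm:
  series:
    - {"x": 0,"y": 0,"z": 0,"rx": 0,"ry": 0,"rz": -2}
    - {"x": 0,"y": 0,"z": 0,"rx": 0,"ry": 0,"rz": -3}
    - {"x": 0,"y": 0,"z": 0,"rx": 0,"ry": 0,"rz": -3}
    - {"x": 0,"y": 0,"z": 0,"rx": 0,"ry": 0,"rz": -3}

```text
time: 10.07
tool_pos: [0.5476, 0.0752, 0.199]
ee_rot: [-3.138, -0.0, -1.713]
wrist_force: [0.1, 0.5, 0.4]
width: 0.0104
```

```bash
python3 -c "
from bench import robot
o=robot.get_obs();print(o['wrist_force'],o['wrist_torque'],o['joint_positions'])"
```

```text
[0.06490091 0.5197401  0.42470806] [ 0.07383168  0.19027084 -0.00948203] [ 3.44943607e-02  9.21340732e-02  1.37817086e+00 -8.32473412e-04
  1.66788363e+00  1.74773229e+00]
```

Emit:
jog_arm:
  series:
    - {"x": 0,"y": 0,"z": 0,"rx": 0,"ry": 0,"rz": -3}
    - {"x": 0,"y": 0,"z": 0,"rx": 0,"ry": 0,"rz": -3}
    - {"x": 0,"y": 0,"z": -0.0001,"rx": 0,"ry": 0,"rz": -3}
    - {"x": 0,"y": 0,"z": 0,"rx": 0,"ry": 0,"rz": -3}
    - {"x": 0,"y": 0,"z": 0,"rx": 0,"ry": 0,"rz": -3}
    - {"x": 0,"y": 0,"z": 0,"rx": 0,"ry": 0,"rz": -3}
    - {"x": 0,"y": 0,"z": 0,"rx": 0,"ry": 0,"rz": -3}
    - {"x": 0,"y": 0,"z": -0.0001,"rx": 0,"ry": 0,"rz": -3}
    - {"x": 0,"y": 0,"z": 0,"rx": 0,"ry": 0,"rz": -3}
    - {"x": 0,"y": 0,"z": 0,"rx": 0,"ry": 0,"rz": -3}
    - {"x": 0,"y": 0,"z": 0,"rx": 0,"ry": 0,"rz": -3}
    - {"x": 0,"y": 0,"z": 0,"rx": 0,"ry": 0,"rz": -3}

```text
time: 11.07
tool_pos: [0.5476, 0.0752, 0.1993]
ee_rot: [-3.139, -0.002, -1.054]
wrist_force: [-0.0, 0.4, -0.3]
width: 0.0106
```

```bash
python3 shot.py w8
```

```text
[{'bbox': [311.9, 276.6, 20.0, 37.1], 'p': 0.73}]
11.1667 [0.54763668 0.07519764 0.19926567] [-3.13875255e+00 -1.99478253e-03 -1.05678629e+00] 1.090917607181689 [ 1.12166667  0.00423369 -0.59782595] [0.60362147 0.10712925 0.37810012] [ 2.91408048e+00 -5.95675948e-04 -1.05358307e+00]
crop 281 265
```

View pics/w8c.png

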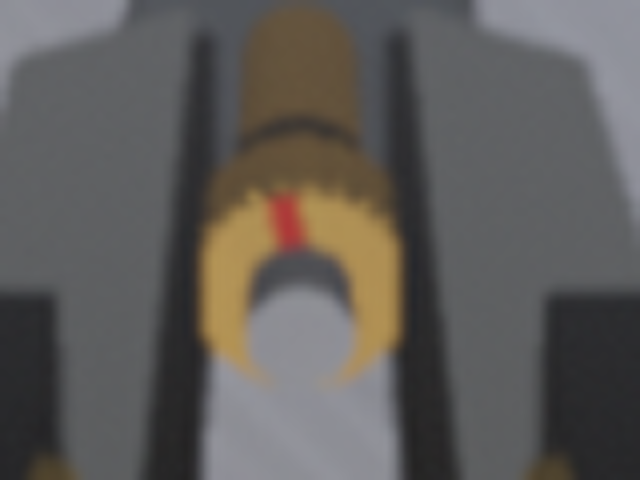

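Emit:
jog_arm:
  series:
    - {"x": 0,"y": 0,"z": 0,"rx": 0,"ry": 0,"rz": -3}
    - {"x": 0,"y": 0,"z": 0,"rx": 0,"ry": 0,"rz": -3}
    - {"x": 0,"y": 0,"z": -0.0001,"rx": 0,"ry": 0,"rz": -3}
    - {"x": 0,"y": 0,"z": 0,"rx": 0,"ry": 0,"rz": -3}
    - {"x": 0,"y": 0,"z": 0,"rx": 0,"ry": 0,"rz": -3}
    - {"x": 0,"y": 0,"z": 0,"rx": 0,"ry": 0,"rz": -3}
    - {"x": 0,"y": 0,"z": 0,"rx": 0,"ry": 0,"rz": -3}
    - {"x": 0,"y": 0,"z": -0.0001,"rx": 0,"ry": 0,"rz": -3}
    - {"x": 0,"y": 0,"z": 0,"rx": 0,"ry": 0,"rz": -3}
    - {"x": 0,"y": 0,"z": 0,"rx": 0,"ry": 0,"rz": -3}
    - {"x": 0,"y": 0,"z": 0,"rx": 0,"ry": 0,"rz": -3}
    - {"x": 0,"y": 0,"z": 0,"rx": 0,"ry": 0,"rz": -3}

```text
time: 12.17
tool_pos: [0.5477, 0.0752, 0.1995]
ee_rot: [-3.14, -0.003, -0.419]
wrist_force: [-0.1, 0.6, 0.7]
width: 0.0108
```

Emit:
jog_arm:
  series:
    - {"x": 0,"y": 0,"z": 0,"rx": 0,"ry": 0,"rz": -3}
    - {"x": 0,"y": 0,"z": 0,"rx": 0,"ry": 0,"rz": -3}
    - {"x": 0,"y": 0,"z": -0.0001,"rx": 0,"ry": 0,"rz": -3}
    - {"x": 0,"y": 0,"z": 0,"rx": 0,"ry": 0,"rz": -3}
    - {"x": 0,"y": 0,"z": 0,"rx": 0,"ry": 0,"rz": -3}
    - {"x": 0,"y": 0,"z": 0,"rx": 0,"ry": 0,"rz": -3}
    - {"x": 0,"y": 0,"z": 0,"rx": 0,"ry": 0,"rz": -3}
    - {"x": 0,"y": 0,"z": -0.0001,"rx": 0,"ry": 0,"rz": -3}
    - {"x": 0,"y": 0,"z": 0,"rx": 0,"ry": 0,"rz": -3}
    - {"x": 0,"y": 0,"z": 0,"rx": 0,"ry": 0,"rz": -3}
    - {"x": 0,"y": 0,"z": 0,"rx": 0,"ry": 0,"rz": -3}
    - {"x": 0,"y": 0,"z": 0,"rx": 0,"ry": 0,"rz": -3}

```text
time: 13.17
tool_pos: [0.5478, 0.0752, 0.1998]
ee_rot: [3.141, -0.004, 0.22]
wrist_force: [0.4, 1.0, -0.1]
width: 0.0107
```

```bash
python3 shot.py w9
```

```text
[{'bbox': [308.8, 279.7, 21.3, 30.2], 'p': 0.59}]
13.2667 [0.54775561 0.07515471 0.19977154] [ 3.1410418  -0.00366298  0.21745693] -0.18372236572040182 [-0.2651419   0.33398699  0.95580389] [0.53211772 0.13870676 0.37838473] [ 2.91190232 -0.0034374   0.22020427]
crop 279 264
```

View pics/w9c.png

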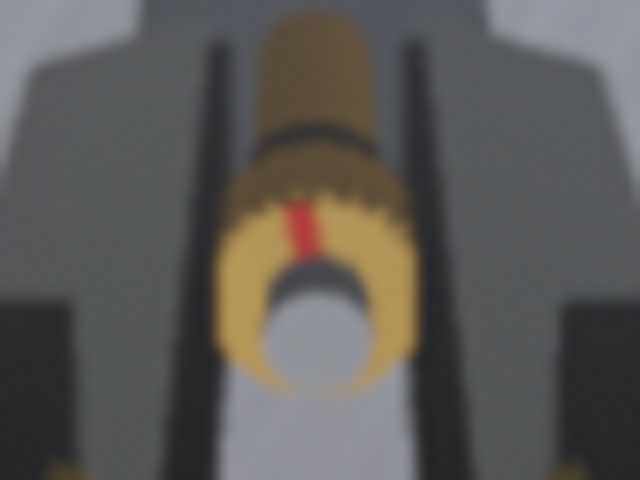

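Emit:
jog_arm:
  series:
    - {"x": 0,"y": 0,"z": 0,"rx": 0,"ry": 0,"rz": -3}
    - {"x": 0,"y": 0,"z": 0,"rx": 0,"ry": 0,"rz": -3}
    - {"x": 0,"y": 0,"z": -0.0001,"rx": 0,"ry": 0,"rz": -3}
    - {"x": 0,"y": 0,"z": 0,"rx": 0,"ry": 0,"rz": -3}
    - {"x": 0,"y": 0,"z": 0,"rx": 0,"ry": 0,"rz": -3}
    - {"x": 0,"y": 0,"z": 0,"rx": 0,"ry": 0,"rz": -3}
    - {"x": 0,"y": 0,"z": 0,"rx": 0,"ry": 0,"rz": -3}
    - {"x": 0,"y": 0,"z": -0.0001,"rx": 0,"ry": 0,"rz": -3}
    - {"x": 0,"y": 0,"z": 0,"rx": 0,"ry": 0,"rz": -3}
    - {"x": 0,"y": 0,"z": 0,"rx": 0,"ry": 0,"rz": -3}
    - {"x": 0,"y": 0,"z": 0,"rx": 0,"ry": 0,"rz": -3}
    - {"x": 0,"y": 0,"z": 0,"rx": 0,"ry": 0,"rz": -3}

```text
time: 14.27
tool_pos: [0.5478, 0.0752, 0.2]
ee_rot: [3.139, -0.003, 0.843]
wrist_force: [0.2, 0.2, 0.4]
width: 0.0107
```

Emit:
jog_arm:
  series:
    - {"x": 0,"y": 0,"z": 0,"rx": 0,"ry": 0,"rz": -3}
    - {"x": 0,"y": 0,"z": 0,"rx": 0,"ry": 0,"rz": -3}
    - {"x": 0,"y": 0,"z": -0.0001,"rx": 0,"ry": 0,"rz": -3}
    - {"x": 0,"y": 0,"z": 0,"rx": 0,"ry": 0,"rz": -3}
    - {"x": 0,"y": 0,"z": 0,"rx": 0,"ry": 0,"rz": -3}
    - {"x": 0,"y": 0,"z": 0,"rx": 0,"ry": 0,"rz": -3}
    - {"x": 0,"y": 0,"z": 0,"rx": 0,"ry": 0,"rz": -3}
    - {"x": 0,"y": 0,"z": -0.0001,"rx": 0,"ry": 0,"rz": -3}
    - {"x": 0,"y": 0,"z": 0,"rx": 0,"ry": 0,"rz": -3}
    - {"x": 0,"y": 0,"z": 0,"rx": 0,"ry": 0,"rz": -3}

```text
time: 15.1
tool_pos: [0.5478, 0.0753, 0.2002]
ee_rot: [3.138, -0.002, 1.366]
wrist_force: [0.6, 0.1, 0.3]
width: 0.0108
```

```bash
python3 shot.py w10;  python3 -c "
from bench import robot
o=robot.get_obs();print(o['wrist_force'],o['wrist_torque'],o['joint_positions'])"
```

```text
[{'bbox': [309.0, 279.2, 22.5, 31.2], 'p': 0.8}]
15.2 [0.54784197 0.07532122 0.20022541] [ 3.13793950e+00 -1.77677443e-03  1.36356093e+00] -1.3299164583227026 [ 0.04938977 -0.53208227  0.16145476] [0.48207734 0.08789917 0.37862284] [ 2.90815945 -0.00293885  1.36602096]
crop 280 264
[ 0.04938977 -0.53208227  0.16145476] [ 0.0664591   0.07735338 -0.01769143] [ 3.35547727e-02  9.18217878e-02  1.37611860e+00  8.58529854e-04
  1.66968076e+00 -1.32991646e+00]
```

View pics/w10c.png

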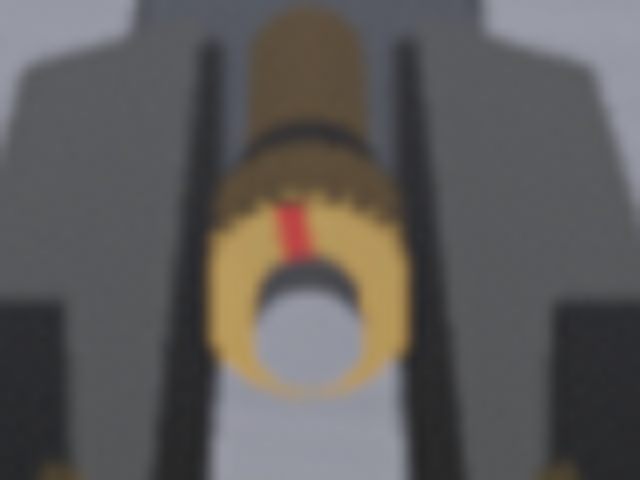

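Emit:
jog_arm:
  series:
    - {"x": 0,"y": 0,"z": 0,"rx": 0,"ry": 0,"rz": -3}
    - {"x": 0,"y": 0,"z": 0,"rx": 0,"ry": 0,"rz": -3}
    - {"x": 0,"y": 0,"z": -0.0001,"rx": 0,"ry": 0,"rz": -3}
    - {"x": 0,"y": 0,"z": 0,"rx": 0,"ry": 0,"rz": -2}
    - {"x": 0,"y": 0,"z": 0,"rx": 0,"ry": 0,"rz": -2}
    - {"x": 0,"y": 0,"z": 0,"rx": 0,"ry": 0,"rz": -2}

```text
time: 15.7
tool_pos: [0.5478, 0.0753, 0.2003]
ee_rot: [3.138, -0.001, 1.617]
wrist_force: [-0.6, 0.1, 0.1]
width: 0.0106
```

Emit:
jog_arm:
  series:
    - {"x": 0,"y": 0,"z": 0,"rx": 0,"ry": 0,"rz": -2}
    - {"x": 0,"y": 0,"z": 0,"rx": 0,"ry": 0,"rz": -2}
    - {"x": 0,"y": 0,"z": -0.0001,"rx": 0,"ry": 0,"rz": -2}
    - {"x": 0,"y": 0,"z": 0,"rx": 0,"ry": 0,"rz": -2}

```text
time: 16.03
tool_pos: [0.5478, 0.0754, 0.2004]
ee_rot: [3.137, -0.001, 1.75]
wrist_force: [0.6, -0.3, 1.2]
width: 0.0101
```

```bash
python3 shot.py w11;  python3 -c "
from bench import robot
o=robot.get_obs();print(o['wrist_force'],o['wrist_torque'],o['joint_positions'])"
```

```text
[{'bbox': [308.5, 278.2, 20.2, 33.3], 'p': 0.67}]
16.1333 [0.54783997 0.07535705 0.20038786] [ 3.13750866e+00 -5.68051078e-04  1.74959851e+00] -1.71605104850001 [ 0.21195292 -0.11736645  0.83755578] [0.48174293 0.062719   0.37875304] [ 2.90730581e+00 -1.96173371e-03  1.75096345e+00]
crop 278 264
[ 0.21195292 -0.11736645  0.83755578] [ 0.05868103  0.00778083 -0.03570594] [ 3.34291811e-02  9.17795539e-02  1.37584435e+00  1.15936729e-03
  1.67001006e+00 -1.71605105e+00]
```

View pics/w11c.png

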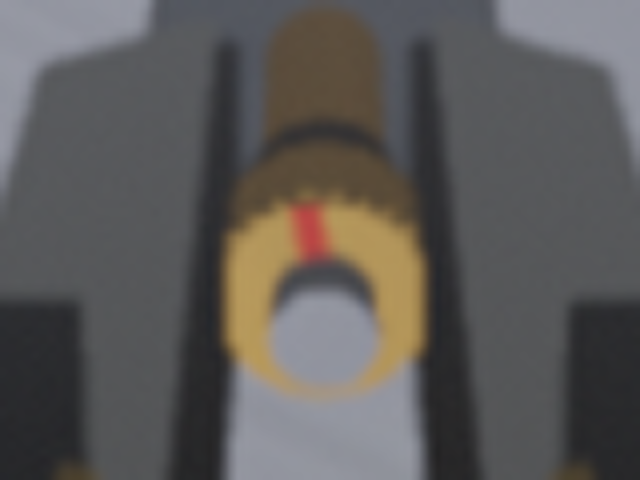

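Emit:
jog_arm:
  series:
    - {"x": 0,"y": 0,"z": 0,"rx": 0,"ry": 0,"rz": -2}
    - {"x": 0,"y": 0,"z": 0,"rx": 0,"ry": 0,"rz": -2}
    - {"x": 0,"y": 0,"z": 0,"rx": 0,"ry": 0,"rz": -2}

```text
time: 16.38
tool_pos: [0.5478, 0.0754, 0.2004]
ee_rot: [3.137, -0.0, 1.849]
wrist_force: [1.0, 0.8, 0.4]
width: 0.0107
```

```bash
python3 -c "
from bench import robot
o=robot.get_obs();print(o['ee_rot'],o['tool_pos'],o['wrist_force'],o['wrist_torque'])"
```

```text
[ 3.13745479e+00 -2.09221171e-04  1.84886274e+00] [0.54783002 0.07537905 0.20042963] [1.02435004 0.83362397 0.39963446] [ 0.05466906 -0.03181548 -0.0584598 ]
```

Emit:
jog_arm:
  series:
    - {"x": 0,"y": 0,"z": 0,"rx": 0,"ry": 0,"rz": -2}
    - {"x": 0,"y": 0,"z": 0,"rx": 0,"ry": 0,"rz": -2}

```text
time: 16.55
tool_pos: [0.5478, 0.0753, 0.2004]
ee_rot: [3.137, 0.0, 1.915]
wrist_force: [0.0, 0.4, 0.1]
width: 0.0108
```

```bash
python3 shot.py w12; python3 -c "
from bench import robot
o=robot.get_obs();print(o['ee_rot'],o['tool_pos'],o['wrist_force'],o['wrist_torque'])"
```

```text
[{'bbox': [306.8, 279.4, 23.4, 31.5], 'p': 0.98}]
16.65 [0.54780235 0.07534398 0.20038343] [ 3.13755346e+00 -1.66008902e-05  1.91424327e+00] -1.8807691004090736 [-0.3079267   0.39675575 -0.26842096] [0.48454326 0.05222745 0.37879795] [ 2.90699797e+00 -1.39155484e-03  1.91564265e+00]
crop 278 265
[ 3.13755346e+00 -1.66008902e-05  1.91424327e+00] [0.54780235 0.07534398 0.20038343] [-0.3079267   0.39675575 -0.26842096] [ 0.08661532  0.10212978 -0.22644213]
```

View pics/w12c.png

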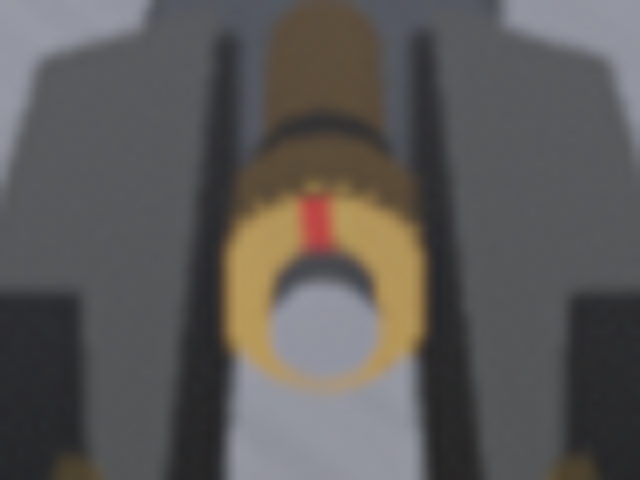

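Emit:
jog_arm:
  claw: 0.5
  series:
    - {"x": 0,"y": 0,"z": 0,"rx": 0,"ry": 0,"rz": 0}
    - {"x": 0,"y": 0,"z": 0,"rx": 0,"ry": 0,"rz": 0}
    - {"x": 0,"y": 0,"z": 0,"rx": 0,"ry": 0,"rz": 0}
    - {"x": 0,"y": 0,"z": 0,"rx": 0,"ry": 0,"rz": 0}
    - {"x": 0,"y": 0,"z": 0,"rx": 0,"ry": 0,"rz": 0}
    - {"x": 0,"y": 0,"z": 0,"rx": 0,"ry": 0,"rz": 0}

```text
time: 17.15
tool_pos: [0.5478, 0.0752, 0.2003]
ee_rot: [3.138, 0.0, 1.908]
wrist_force: [-0.1, -0.4, 0.8]
width: 0.0458
```

Emit:
jog_arm:
  series:
    - {"x": 0,"y": 0,"z": -0.015,"rx": 0,"ry": 0,"rz": 0}
    - {"x": 0,"y": 0,"z": -0.015,"rx": 0,"ry": 0,"rz": 0}
    - {"x": 0,"y": 0,"z": -0.015,"rx": 0,"ry": 0,"rz": 0}
    - {"x": 0,"y": 0,"z": -0.01,"rx": 0,"ry": 0,"rz": 0}
    - {"x": 0,"y": 0,"z": 0,"rx": 0,"ry": 0,"rz": 0}

```text
time: 17.57
tool_pos: [0.5466, 0.0751, 0.2555]
ee_rot: [-3.141, -0.001, 1.906]
wrist_force: [0.6, -0.8, 0.8]
width: 0.0469
```

Emit:
jog_arm:
  claw: 0
  series:
    - {"x": 0,"y": 0,"z": 0,"rx": 0,"ry": 0,"rz": 0}
    - {"x": 0,"y": 0,"z": 0,"rx": 0,"ry": 0,"rz": 0}
    - {"x": 0,"y": 0,"z": 0,"rx": 0,"ry": 0,"rz": 0}
    - {"x": 0,"y": 0,"z": 0,"rx": 0,"ry": 0,"rz": 0}
    - {"x": 0,"y": 0,"z": 0,"rx": 0,"ry": 0,"rz": 0}
    - {"x": 0,"y": 0,"z": 0,"rx": 0,"ry": 0,"rz": 0}
    - {"x": 0,"y": 0,"z": 0,"rx": 0,"ry": 0,"rz": 0}
    - {"x": 0,"y": 0,"z": 0,"rx": 0,"ry": 0,"rz": 0}
    - {"x": 0,"y": 0,"z": 0,"rx": 0,"ry": 0,"rz": 0}

```text
time: 18.32
tool_pos: [0.5452, 0.0751, 0.2512]
ee_rot: [-3.135, -0.003, 1.906]
wrist_force: [1.0, 0.6, -0.3]
width: 0.0006
```

```bash
python3 shot.py w13
```

```text
[{'bbox': [309.8, 255.1, 14.0, 13.2], 'p': 0.66}]
18.4167 [0.54523798 0.07508629 0.25131935] [-3.13509707e+00 -2.84726149e-03  1.90627308e+00] -1.8727880082391597 [-0.53683271 -0.37961047  1.15873963] [0.48373593 0.05267832 0.43025191] [ 2.91788845 -0.00434533  1.90663942]
crop 276 231
```

View pics/w13.png

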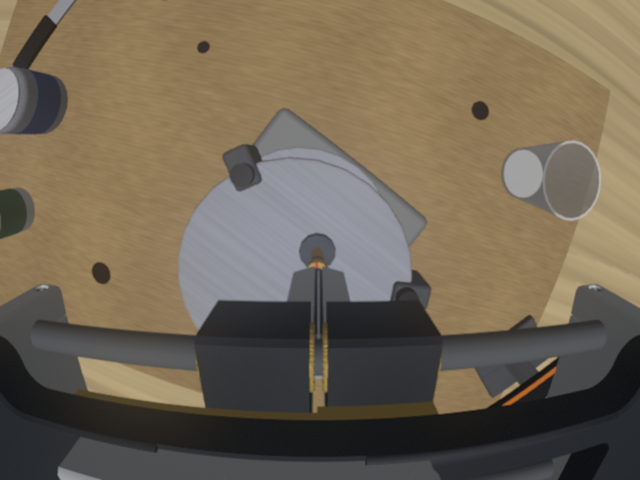

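View pics/w13c.png

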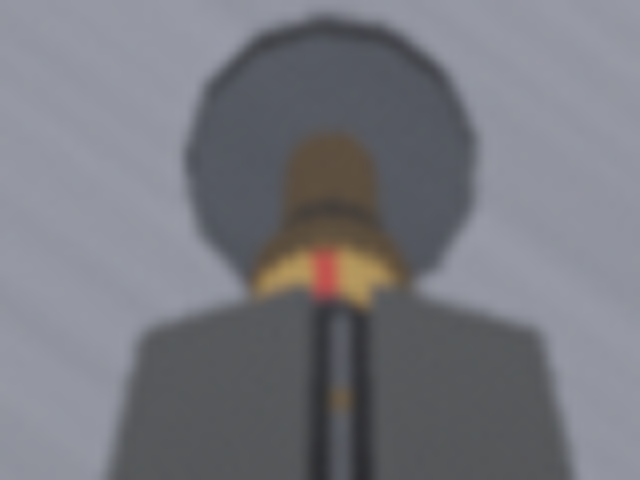

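Emit:
jog_arm:
  series:
    - {"x": -0.0005,"y": 0.0014,"z": 0.004,"rx": -0.4,"ry": 0,"rz": 0}
    - {"x": 0,"y": 0,"z": 0.004,"rx": 0,"ry": 0,"rz": 0}
    - {"x": 0,"y": 0,"z": 0.004,"rx": 0,"ry": 0,"rz": 0}
    - {"x": 0,"y": 0,"z": 0,"rx": 0,"ry": 0,"rz": 0}
    - {"x": 0,"y": 0,"z": 0,"rx": 0,"ry": 0,"rz": 0}

```text
time: 18.83
tool_pos: [0.5468, 0.0751, 0.2379]
ee_rot: [3.14, -0.003, 1.906]
wrist_force: [0.7, 0.7, -0.4]
width: 0.0005
```

```bash

python3 - <<'E'
from bench import cams
import cv2
s=cams.snapshot("scene");cv2.imwrite("pics/s14c.png",cv2.resize(s["img"][170:270,290:420,::-1],None,fx=6,fy=6,interpolation=2))
E
```

```text
(no output)
```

View pics/s14c.png

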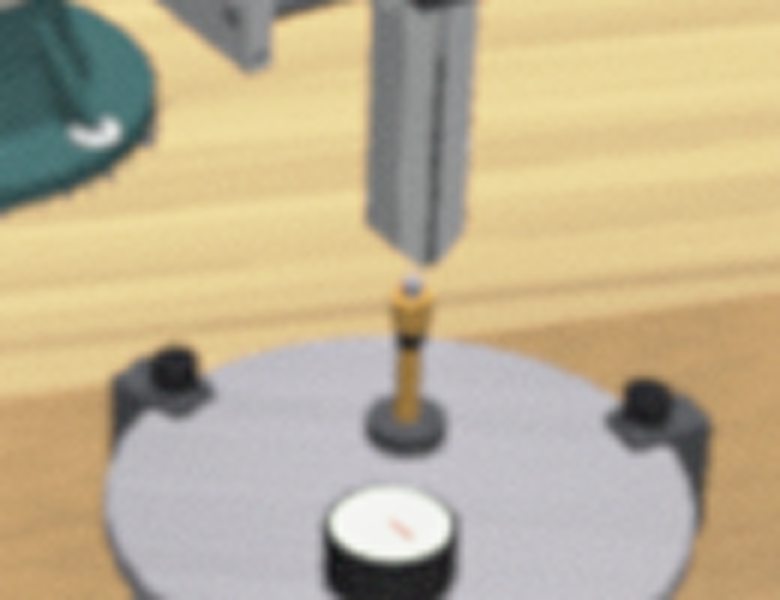

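Emit:
jog_arm:
  series:
    - {"x": 0,"y": 0,"z": 0.0015,"rx": 0,"ry": 0,"rz": 0}
    - {"x": 0,"y": 0,"z": 0.0015,"rx": 0,"ry": 0,"rz": 0}
    - {"x": 0,"y": 0,"z": 0.0015,"rx": 0,"ry": 0,"rz": 0}
    - {"x": 0,"y": 0,"z": 0.001,"rx": 0,"ry": 0,"rz": 0}
    - {"x": 0,"y": 0,"z": 0.0005,"rx": 0,"ry": 0,"rz": 0}
    - {"x": 0,"y": 0,"z": 0,"rx": 0,"ry": 0,"rz": 0}

```text
time: 19.38
tool_pos: [0.5469, 0.0751, 0.2314]
ee_rot: [3.14, -0.003, 1.906]
wrist_force: [-1.1, -0.0, -0.2]
width: 0.0008
```

Emit:
jog_arm:
  series:
    - {"x": 0,"y": 0,"z": 0.0006,"rx": 0,"ry": 0,"rz": 0}
    - {"x": 0,"y": 0,"z": 0.0006,"rx": 0,"ry": 0,"rz": 0}

```text
time: 19.55
tool_pos: [0.547, 0.0751, 0.2304]
ee_rot: [3.14, -0.003, 1.906]
wrist_force: [-0.9, -0.3, 0.9]
width: 0.0005
```

Emit:
jog_arm:
  series:
    - {"x": 0,"y": 0,"z": 0.0006,"rx": 0,"ry": 0,"rz": 0}
    - {"x": 0,"y": 0,"z": 0.0006,"rx": 0,"ry": 0,"rz": 0}

```text
time: 19.72
tool_pos: [0.5471, 0.0752, 0.2294]
ee_rot: [3.139, -0.003, 1.906]
wrist_force: [-0.7, 0.2, 2.8]
width: 0.0004
```

Emit:
jog_arm:
  series:
    - {"x": 0,"y": 0,"z": 0.0005,"rx": 0,"ry": 0,"rz": 0}
    - {"x": 0,"y": 0,"z": 0.0005,"rx": 0,"ry": 0,"rz": 0}

```text
time: 19.88
tool_pos: [0.5472, 0.0752, 0.2295]
ee_rot: [3.138, -0.002, 1.906]
wrist_force: [-1.5, -0.1, 2.3]
width: 0.0008
```

```bash
python3 -c "
from bench import robot
o=robot.get_obs();print(o['ee_rot'],o['tool_pos'],o['wrist_force'],o['wrist_torque'])"
```

```text
[ 3.13807904e+00 -2.10465195e-03  1.90625412e+00] [0.5471999  0.07515963 0.22947865] [-1.46160978 -0.07848277  2.30154195] [ 0.07507556  0.08886581 -0.02199335]
```

Emit:
jog_arm:
  series:
    - {"x": 0,"y": 0,"z": 0.0009,"rx": 0,"ry": 0,"rz": 0}
    - {"x": 0,"y": 0,"z": 0.0009,"rx": 0,"ry": 0,"rz": 0}

```text
time: 20.05
tool_pos: [0.5473, 0.0752, 0.2288]
ee_rot: [3.137, -0.002, 1.906]
wrist_force: [-1.0, -0.9, 3.6]
width: 0.0
```

Emit:
jog_arm:
  series:
    - {"x": 0,"y": 0,"z": 0.001,"rx": 0,"ry": 0,"rz": 0}
    - {"x": 0,"y": 0,"z": 0.001,"rx": 0,"ry": 0,"rz": 0}

```text
time: 20.22
tool_pos: [0.5473, 0.0752, 0.2276]
ee_rot: [3.136, -0.001, 1.906]
wrist_force: [-1.4, -0.1, 3.7]
width: 0.0003
```

Emit:
jog_arm:
  series:
    - {"x": 0,"y": 0,"z": 0.001,"rx": 0.1,"ry": 0,"rz": 0}
    - {"x": 0,"y": 0,"z": 0.001,"rx": 0.1,"ry": 0,"rz": 0}

```text
time: 20.38
tool_pos: [0.5473, 0.0752, 0.2263]
ee_rot: [3.138, -0.001, 1.906]
wrist_force: [-1.0, -0.3, 4.4]
width: 0.0007
```

Emit:
jog_arm:
  series:
    - {"x": 0,"y": 0,"z": 0.001,"rx": 0.1,"ry": 0,"rz": 0}
    - {"x": 0,"y": 0,"z": 0.001,"rx": 0,"ry": 0,"rz": 0}

```text
time: 20.55
tool_pos: [0.5474, 0.0752, 0.2248]
ee_rot: [3.14, -0.001, 1.906]
wrist_force: [-1.3, 0.2, 4.2]
width: 0.0007
```

Emit:
jog_arm:
  series:
    - {"x": 0,"y": 0,"z": 0.001,"rx": 0,"ry": 0,"rz": 0}
    - {"x": 0,"y": 0,"z": 0.001,"rx": 0,"ry": 0,"rz": 0}

```text
time: 20.72
tool_pos: [0.5475, 0.0752, 0.224]
ee_rot: [3.139, -0.0, 1.906]
wrist_force: [-2.4, -0.9, 7.8]
width: 0.0001
```

Emit:
jog_arm:
  series:
    - {"x": 0,"y": 0,"z": 0.001,"rx": 0,"ry": 0,"rz": 0}
    - {"x": 0,"y": 0,"z": 0.001,"rx": 0,"ry": 0,"rz": 0}
    - {"x": 0,"y": 0,"z": 0.001,"rx": 0,"ry": 0,"rz": 0}

```text
time: 20.97
tool_pos: [0.5477, 0.0752, 0.2241]
ee_rot: [3.136, 0.001, 1.906]
wrist_force: [-1.8, -0.7, 6.4]
width: 0.0005
```

```bash
python3 - <<'E'
from bench import cams,robot
import cv2
s=cams.snapshot("scene");cv2.imwrite("pics/s15c.png",cv2.resize(s["img"][170:270,290:420,::-1],None,fx=6,fy=6,interpolation=2))
o=robot.get_obs();print(o['time'],o['tool_pos'],o['wrist_force'])
E
```

```text
21.0167 [0.54773438 0.07520011 0.22417136] [-2.5033632   0.06023226  7.19207622]
```

View pics/s15c.png

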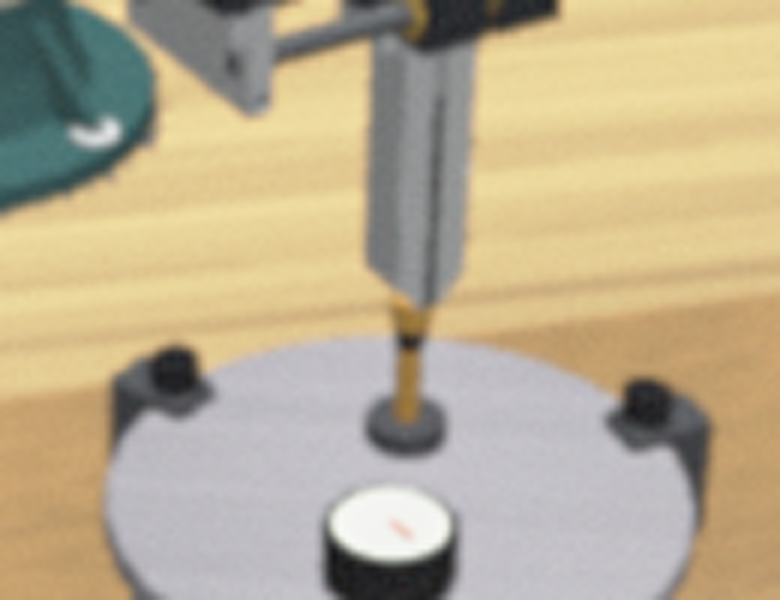

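Emit:
jog_arm:
  series:
    - {"x": 0,"y": 0,"z": 0.001,"rx": 0.1,"ry": 0,"rz": 0}
    - {"x": 0,"y": 0,"z": 0.001,"rx": 0.1,"ry": 0,"rz": 0}
    - {"x": 0,"y": 0,"z": 0.001,"rx": 0.1,"ry": 0,"rz": 0}
    - {"x": 0,"y": 0,"z": 0.001,"rx": 0.1,"ry": 0,"rz": 0}
    - {"x": 0,"y": 0,"z": 0.001,"rx": 0.1,"ry": 0,"rz": 0}
    - {"x": 0,"y": 0,"z": 0.001,"rx": 0.1,"ry": 0,"rz": 0}

```text
time: 21.52
tool_pos: [0.5481, 0.0752, 0.2241]
ee_rot: [3.14, 0.003, 1.907]
wrist_force: [-2.0, -1.0, 6.7]
width: 0.0002
```

Emit:
jog_arm:
  series:
    - {"x": 0,"y": 0,"z": 0.001,"rx": 0.1,"ry": 0,"rz": 0}
    - {"x": 0,"y": 0,"z": 0.001,"rx": 0.1,"ry": 0,"rz": 0}
    - {"x": 0,"y": 0,"z": 0.001,"rx": 0.1,"ry": 0,"rz": 0}
    - {"x": 0,"y": 0,"z": 0.001,"rx": 0.1,"ry": 0,"rz": 0}
    - {"x": 0,"y": 0,"z": 0.001,"rx": 0.1,"ry": 0,"rz": 0}
    - {"x": 0,"y": 0,"z": 0.001,"rx": 0.1,"ry": 0,"rz": 0}

```text
time: 22.02
tool_pos: [0.5481, 0.0752, 0.2241]
ee_rot: [-3.138, 0.005, 1.907]
wrist_force: [-2.8, -0.8, 6.6]
width: 0.0003
```

Emit:
jog_arm:
  series:
    - {"x": 0,"y": 0,"z": 0.001,"rx": 0,"ry": 0,"rz": 0}
    - {"x": 0,"y": 0,"z": 0.001,"rx": 0,"ry": 0,"rz": 0}
    - {"x": 0,"y": 0,"z": 0.001,"rx": 0,"ry": 0,"rz": 0}
    - {"x": 0,"y": 0,"z": -0.002,"rx": 0,"ry": 0,"rz": 0}
    - {"x": 0,"y": 0,"z": -0.004,"rx": 0,"ry": 0,"rz": 0}
    - {"x": 0,"y": 0,"z": -0.006,"rx": 0,"ry": 0,"rz": 0}
    - {"x": 0,"y": 0,"z": -0.01,"rx": 0,"ry": 0,"rz": 0}
    - {"x": 0,"y": 0,"z": -0.015,"rx": 0,"ry": 0,"rz": 0}
    - {"x": 0,"y": 0,"z": -0.015,"rx": 0,"ry": 0,"rz": 0}
    - {"x": 0,"y": 0,"z": 0,"rx": 0,"ry": 0,"rz": 0}
    - {"x": 0,"y": 0,"z": 0,"rx": 0,"ry": 0,"rz": 0}

```text
time: 22.93
tool_pos: [0.5485, 0.0756, 0.275]
ee_rot: [-3.135, 0.005, 1.907]
wrist_force: [0.3, 0.1, -0.8]
width: 0.0005
```

Emit:
jog_arm:
  claw: 0.6
  series:
    - {"x": 0,"y": 0,"z": -0.01,"rx": 0,"ry": 0,"rz": 0}
    - {"x": 0,"y": 0,"z": -0.01,"rx": 0,"ry": 0,"rz": 0}
    - {"x": 0,"y": 0,"z": 0,"rx": 0,"ry": 0,"rz": 0}
    - {"x": 0,"y": 0,"z": 0,"rx": 0,"ry": 0,"rz": 0}
    - {"x": 0,"y": 0,"z": 0,"rx": 0,"ry": 0,"rz": 0}
    - {"x": 0,"y": 0,"z": 0,"rx": 0,"ry": 0,"rz": 0}
    - {"x": 0,"y": 0,"z": 0,"rx": 0,"ry": 0,"rz": 0}

```text
time: 23.52
tool_pos: [0.5481, 0.0758, 0.2937]
ee_rot: [-3.131, 0.003, 1.907]
wrist_force: [0.0, 0.2, 0.1]
width: 0.0435
```

```bash
python3 shot.py w16; python3 - <<'E'
from bench import cams,robot
import cv2
s=cams.snapshot("scene");cv2.imwrite("pics/s16.png",s["img"][:,:,::-1]);cv2.imwrite("pics/s16c.png",cv2.resize(s["img"][170:270,290:420,::-1],None,fx=6,fy=6,interpolation=2))
E
```

```text
[{'bbox': [311.0, 239.4, 17.2, 21.0], 'p': 0.74}, {'bbox': [313.4, 235.5, 13.7, 22.0], 'p': 0.5}]
23.6167 [0.54801129 0.07574537 0.29360954] [-3.13036107e+00  2.93175218e-03  1.90683081e+00] -1.8699089498610257 [0.12829372 0.44593037 0.14586168] [0.48697173 0.05454803 0.47307001] [2.92214247e+00 1.60981461e-03 1.90720879e+00]
crop 279 219
```

View pics/w16c.png

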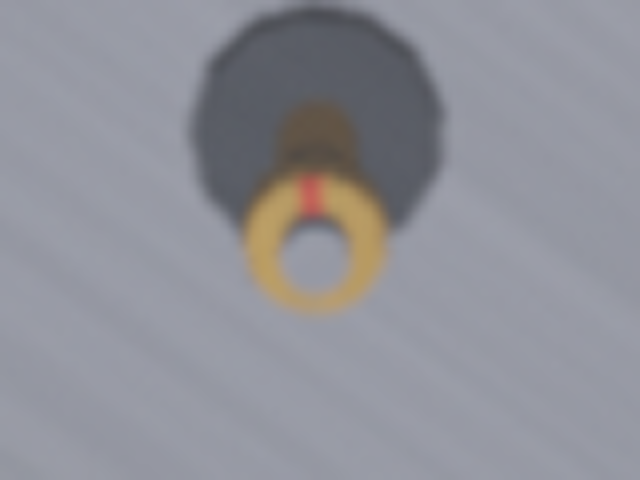

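View pics/s16c.png

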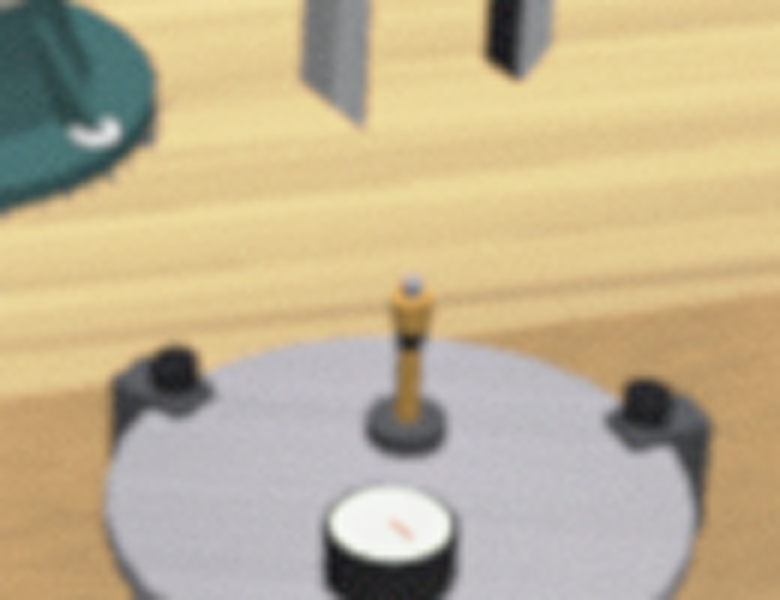

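View pics/s16.png

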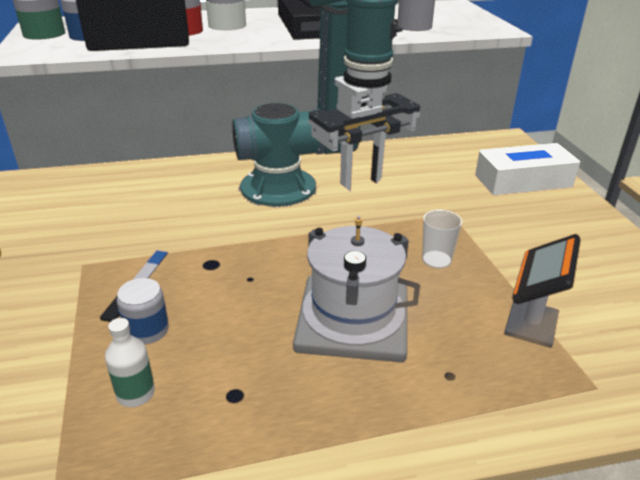

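The pin's tip is up again, at (358, 217) in the scene picture. The nut's red mark is still in its unscrewed position, the gripper is clear of the pot, and the bystanders haven't moved. I'm handing the job in.

```bash
python3 -c "
from bench import ticket
print(ticket.close_job())"
```

```text
the job is handed in; nothing more can be done
None
```

I unscrewed the lock nut and let go of it, then vented the pot through the pin. I handed the job in at about 24 s; it gave no verdict.

- **Nut:** I gripped it and turned it counter-clockwise about 3.8 rad. At the end the wrist moment rose to about 0.23 N m and the nut slipped a little in the pads, so it had reached its stop.
- **Pin:** With the fingers shut, I pressed it down about 5 mm by the arm's reading. The force then stayed at 6 to 8 N without the pin going deeper, so it was on its firm stop. I held it there for about 1.5 s and released it. The highest force I read was 7.8 N, below the 12 N at which the seat gives way.
- **Last checks:** Pictures after release show the pin up, the nut's red mark still in its unscrewed position, the gripper about 65 mm clear and the things round the pot where they were. I could not read the joint values, so I judged them from pictures, forces and positions.
- **Disagreement:** I felt the pin's tip about 2 mm higher than the cameras placed it, which is within their calibration.

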